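# Sort test plates by thickness in a slotted rack

## Robot

A 7-joint arm with a two-finger parallel gripper is mounted at the origin on a cart in front of the work surface, level with it; the furniture and walls round the work are solid. World frame = base frame: x ahead of the robot, y to its left, z up, the work surface at z = 0. Lengths are in m, angles in rad, forces in N, time in s.
With the tool pointing down it reaches from about 0.35 to 0.9 m from the base axis. Payload 8.1 kg.
Tool frame: the origin (TCP) lies midway between the tips of the shut fingers; the grasp point (between the pads) lies 19 mm behind it; z points along the fingers, y is the direction in which the jaws open and shut (so a half turn about z gives the same grasp; the last joint's range is limited). The gripper opens to 92 mm and grips with 3 to 60 N. Pads are 19 mm wide; open, the fingers measure 130 mm over their backs; the gripper's body (75 mm by 190 mm) begins 47 mm behind the grasp point.
Start: joints at [-1.346, 0.434, 0.025, 1.573, -0.012, 1.134, -0.075], TCP at [0.201, 0.592, 0.227] pointing down, gripper open.
Joint ranges: [-2.62, 2.62], [-0.44, 2.09], [-1.27, 1.32], [0.08, 2.57], [-1.32, 4.46], [0.12, 2], [-2.74, 2.74]. Speed limits (rad/s): [2.22, 2.22, 3.01, 3.01, 3.14, 3.14, 3.14].

## Interface

Orientations are given as a rotation vector (axis times angle).
In Python, from cell import monitor, get_image, get_calibration, workorder, look_for, masks_of gives the robot as it stands.
- The arm moves only by the shell command python3 -m crank 'ROWS' [FORCE]. ROWS is JSON, a list of rows, each a list of 3 entries, a list of its own where there are three numbers: the shift along the tool's x, y, z in cm, then the turn about the tool's z in degrees, then the closure in counts, from 0 (fully open) to 255 (shut). A call has 1 to 5 rows; each row shifts and turns the commanded pose from where the row before left it, along the tool's axes as they then stand; what a row does not reach is not made up. A row lasts 1/10 s, in which the tool goes at most 50 mm and 8.59 degrees, less where a joint would pass 70% of its speed; a pose out of reach is approached as far as the arm can. A call with a gripper value outside its range is refused whole. The fingers move at their own pace and stop on an object; FORCE is the grip in N (left out, the last holds). Time passes only in rows, so rows that do not move let the fingers close. It gives the time, the measured TCP pose, the force and the opening at its end, in the units of the state.
- monitor.observe(): the state, without advancing time (a new reading comes with each control period).
- get_image(name): name is "scene" or "side" or "wrist"; returns (picture, depth): 400x640x3 uint8, red, green, blue; 400x640 float32, m along the optical axis (not along the pixel's ray), 0 where there is no reading.
- get_calibration(name): a dict with "fx", "fy", "cx", "cy" (pixels), "R" (3x3) and "t" (3): a world point X has camera coordinates R X + t. Camera axes: x right, y down, z forward; pixel columns grow to the right and rows downward; lengths in m; the calibration is good to about 2 mm. A picture is of the moment at which its call begins: read the wrist's pose just before it. get_calibration takes no time and is no camera call; for the wrist camera it gives the pose at the moment of the call.
- workorder.sign_off(): hands the job in, once; it reports no verdict.
Trained networks look in the newest picture that a camera, given by its name, has taken for a name from the list of things; names that differ only in an ending like _2 or _b are one class to them, and where a whole thing is asked for, a point or a joint stands for the part that bears it (a point fixed in the world has none). Each returns a list of dicts, best first, with "score" (0 to 1); they miss things now and then, are a little off and sometimes report something else, mostly with a low value. They report only what shows in the picture. A call takes as long as a camera call.
- look_for(label, camera): "location" ([x, y, z] in m, in world coordinates, good to about 4 mm: the middle of the surface that is visible of it).
- masks_of(label, camera): "region" (400x640 bool, what is visible of it).
The state is a dict: "clock": time; "joints": joint angles; "dq": joint speeds; "joint_efforts": joint torques, N m; "position": TCP position; "ee_rot": TCP orientation; "force": force on the tool from outside, world axes, zero at the start; "ft_torque": the same for the moment, N m; "width": opening from 0.0 (shut) to 1.0 (fully open).
Only numpy, scipy, OpenCV 4.12 (cv2) and the standard library are available. Lean on these libraries where they do the work, as an engineer would, in place of code of your own. Each camera call takes 0.05 s, during which the arm holds its last target.

## Task

First lift the clear slide box off the sorting rack and set it down flat on the worktop, clear of the rack. Then, without lifting them off, slide the hanging test plates slowly along the rails so that each drops fully into the slot that fits its thickness: the thick blue one into the far, widest slot, the copper one into the middle slot, the thin steel one into the narrowest. Leave the pipette bulb and the small flask standing where they are.

Things in the scene. Friction and masses are not known exactly. Their poses are not given: they have to be found in the camera images.
- rack: Fixed rack: grey base, two slippery white plastic rails along its y. Origin: worktop level, centre line. y runs along the rails from the loading end (-195 mm) to the slot end (+172 mm); x across; z up. Rail tops at z = 135 mm, each 16 mm wide, centred at x = +-45 mm, open between. Three pairs of slots, 20 mm deep, mouths rounded. Plates hang between the rails: none can pass one that has dropped.
- thin_slot (a point): Middle of the first, narrowest pair of slots (11.5 mm wide along the rack's y), on the centre line at rail-top height; 30 mm from the rack's origin along its y.
- medium_slot (a point): Middle of the second pair of slots (19.5 mm wide), on the centre line at rail-top height; at y = 77 mm of the rack.
- thick_slot (a point): Middle of the third, widest pair of slots (34 mm wide), on the centre line at rail-top height; at y = 131 mm of the rack.
- thin_plate: Steel-coloured T-shaped plate. Head bar 112 x 8 x 14 mm, ends resting on the rails; body 68 x 8 x 85 mm below. Origin: middle of the head bar's underside; x along the bar, y through the 8 mm thickness, z up. Pushed slowly (20 mm/s) into its 11.5 mm slot it drops 20 mm, till its top is 6 mm below the rail tops. Push low, on the body between the rails: pushed high it tips and catches. Starts last, about 45 mm behind the copper one.
- medium_plate: Copper-coloured T-shaped plate. Head bar 112 x 16 x 14 mm, ends resting on the rails; body 68 x 16 x 85 mm below. Origin: middle of the head bar's underside; x along the bar, y through the 16 mm thickness, z up. Pushed slowly (20 mm/s) into its 19.5 mm slot it drops 20 mm, till its top is 6 mm below the rail tops. Push low, on the body between the rails: pushed high it tips and catches. Starts in the middle, about 45 mm behind the blue one.
- thick_plate: Blue T-shaped plate. Head bar 112 x 30 x 14 mm, ends resting on the rails; body 68 x 30 x 85 mm below. Origin: middle of the head bar's underside; x along the bar, y through the 30 mm thickness, z up. Pushed slowly (20 mm/s) into its 34 mm slot it drops 20 mm, till its top is 6 mm below the rail tops. Push low, on the body between the rails: pushed high it tips and catches. Starts nearest the slots; passes over the narrower ones.
- slide_box_center (a point): Centre (16 mm up) of a closed clear plastic slide box, 60 x 97 x 32 mm, 60 g. x is its 60 mm width (grasp across this), y its 97 mm length, z up. At the start it lies across both rails over the slots, length across the rack. Free worktop for it beyond the slot end of the rack: about x = 0.5, y = 0.31 m from the robot base (a sink lies beyond y = 0.42).
- bulb: Bystander: blue pipette bulb standing behind the rack, 56 mm wide, 80 mm tall; origin at the middle of its underside.
- small_flask: Bystander: small glass flask standing behind the rack to the right, 51 mm wide, 85 mm tall; origin at the middle of its underside.

How it is judged:
On the way:
1. the slide box lies flat on the worktop, let go and clear of the rack (height (world z) of slide_box_center between 0.01 and 0.024 m and angle between slide_box_center's own z axis and vertical below 0.15 rad and contact force between slide_box and rack below 0.1 N and linear speed of slide_box below 0.05 m/s and contact force between the fingers and slide_box below 0.05 N), for 0.2 s.
At the end, for the whole second after the job is handed in: Each plate has dropped into its own slot (underside of its head bar at least 16 mm below the rail tops, its centre within 10 mm of the slot's middle, upright within 0.2 rad, at rest); the slide box lies flat on the worktop, not touching the rack, released (all of step 1 and horizontal distance between thick_plate and thick_slot below 0.01 m and z of thick_plate in the frame of rack between 0.11 and 0.119 m and angle between each of thick_plate, medium_plate, thin_plate's own z axis and vertical below 0.2 rad and linear speed of each of thick_plate, medium_plate, thin_plate below 0.03 m/s and horizontal distance between medium_plate and medium_slot below 0.01 m and z of medium_plate in the frame of rack between 0.11 and 0.119 m and horizontal distance between thin_plate and thin_slot below 0.01 m and z of thin_plate in the frame of rack between 0.11 and 0.119 m).
It fails at once if a plate is lifted off the rails (20 mm or more) (z of any of thick_plate, medium_plate, thin_plate in the frame of rack above 0.155 m).
It fails at once if a plate is shoved into the slide box (contact force between any of thick_plate, medium_plate, thin_plate and slide_box above 0.5 N).
It fails at once if the slide box is dropped or thrown (faster than 1 m/s) (linear speed of slide_box above 1 m/s).
It fails at once if the pipette bulb or the small flask is displaced by more than 40 mm (distance of any of bulb, small_flask from where it was at the start of the episode above 0.04 m).
It also fails if it takes over 67 s, if anything falls off the work surface, if the arm or the gripper's body presses on something with over 40 N, if the wrist force passes 120 N, or if a joint passes its speed limit or range.

## Working session

There is one attempt and no reset: what is moved stays moved. The work goes in short steps, Python scripts to look and compute and a shell command to move; the robot and the scene stay as the last step left them, time stands still between calls to the robot, and variables do not carry over. Pictures are saved under pics/ and viewed, and the job is handed in when it is done.

```bash
ls; mkdir -p pics
python3 - <<'E'
from cell import monitor,get_image,get_calibration,look_for
import cv2
print(monitor.observe())
for n in ["scene","side","wrist"]:
    p,d=get_image(n); cv2.imwrite(f"pics/{n}0.png",p[:,:,::-1]); 
    c=get_calibration(n); print(n,c)
    if n!="wrist":
        for l in ["rack","thin_plate","medium_plate","thick_plate","slide_box_center","bulb","small_flask"]:
            print(l,[(r['score'],r['location']) for r in look_for(l,n)][:2])
E
```

```text
pics
{'clock': 0.0, 'joints': array([-1.34561423,  0.43518836,  0.02497522,  1.57411858, -0.01157868,
        1.13399706, -0.07509948]), 'dq': array([ 0.00164584, -0.00135664, -0.00125778, -0.00028653,  0.0004957 ,
        0.00010175,  0.00090549]), 'joint_efforts': array([-7.05934308e-04, -6.67835927e+01,  9.84759629e-01, -3.14475989e+01,
       -6.05568825e-02,  4.20987722e-02,  1.91971912e-04]), 'position': array([0.20111016, 0.59120838, 0.22595821]), 'ee_rot': array([-5.12658304e-01, -3.09938454e+00,  2.45648907e-03]), 'force': array([ 0.40325335, -0.2073135 ,  0.2642433 ]), 'ft_torque': array([-0.04920129,  0.05041855,  0.0272231 ]), 'width': 0.9961738142953618}
scene {'fx': 426.7586157291064, 'fy': 426.7586157291064, 'cx': 320.7868567358162, 'cy': 190.31804470108042, 'R': array([[ 0.87237168, -0.48858485,  0.01588991],
       [-0.27222916, -0.51255193, -0.81435975],
       [ 0.40602824,  0.70609869, -0.58014283]]), 't': array([-0.5499691 ,  0.21070837,  0.919422  ])}
rack [(0.66, [0.4553, -0.2347, 0.058])]
thin_plate [(0.63, [0.4493, -0.2301, 0.1275]), (0.62, [0.4745, -0.1127, 
[... 596 characters left out ...]
[(0.9, [0.4622, -0.244, 0.0675])]
thin_plate [(0.94, [0.4521, -0.2247, 0.1292]), (0.24, [0.4636, -0.2446, 0.0711])]
medium_plate [(0.6, [0.4657, -0.17, 0.1425])]
thick_plate [(0.78, [0.4807, -0.1089, 0.1439])]
slide_box_center [(0.86, [0.5059, -0.0083, 0.1695]), (0.18, [0.4613, -0.2471, 0.0708])]
bulb [(0.89, [0.708, 0.0758, 0.0286]), (0.5, [0.5045, -0.0085, 0.1688])]
small_flask []
wrist {'fx': 351.46898420875266, 'fy': 351.46898420875266, 'cx': 321.38673126348914, 'cy': 197.17893127882178, 'R': array([[ 0.32236432,  0.94661446, -0.00151735],
       [ 0.91765507, -0.3121081 ,  0.24596283],
       [ 0.23235839, -0.08068205, -0.96927807]]), 't': array([-0.62372984, -0.03243459,  0.38972412])}
```

View pics/scene0.png

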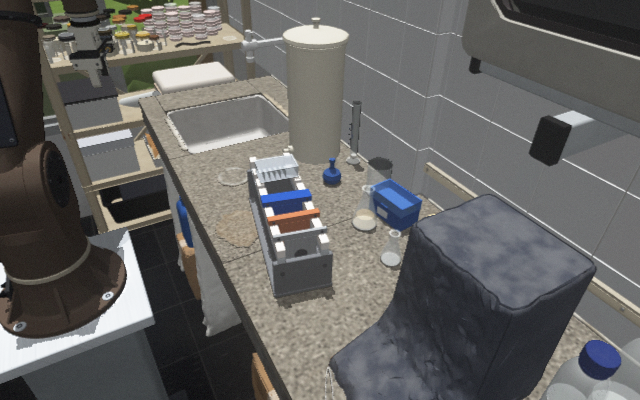

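View pics/side0.png

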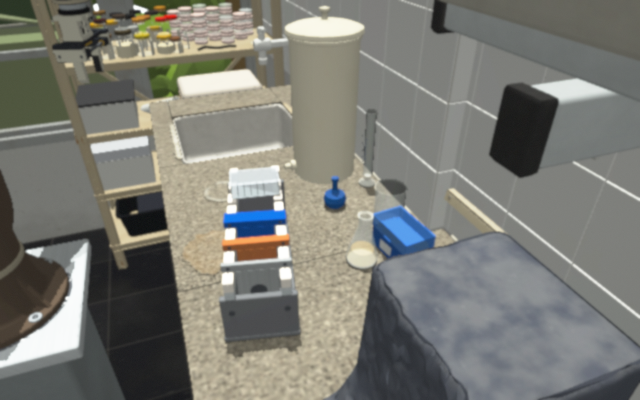

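```bash
cat > h.py <<'E'
import numpy as np,cv2
from cell import monitor,get_image,get_calibration,look_for,masks_of
def cloud(n,save=None):
    c=get_calibration(n); p,d=get_image(n)
    if save: cv2.imwrite("pics/"+save,p[:,:,::-1])
    v,u=np.mgrid[0:400,0:640]
    X=np.stack([(u-c['cx'])/c['fx']*d,(v-c['cy'])/c['fy']*d,d],-1)
    W=(X-c['t'])@c['R']; W[d==0]=np.nan
    return p,W
E
python3 - <<'E'
from h import *
for n in ["scene","side"]:
    p,W=cloud(n)
    x,y,z=W[...,0],W[...,1],W[...,2]
    roi=(x>.3)&(x<.62)&(y>-.4)&(y<.2)
    m=roi&(z>.127)&(z<.142)&(p.min(-1)>170)
    P=W[m]; print(n,m.sum())
    r=cv2.minAreaRect((P[:,:2]*1000).astype(np.float32)); print(r, cv2.boxPoints(r))
    print('z',np.percentile(P[:,2],[5,50,95]))
    for l in ["thin_plate","medium_plate","thick_plate","slide_box_center"]:
        for q in masks_of(l,n)[:2]:
            M=q['region']; Q=W[M]; Q=Q[~np.isnan(Q[:,0])]
            zt=np.percentile(Q[:,2],97); T=Q[Q[:,2]>zt-.006]
            r=cv2.minAreaRect((T[:,:2]*1000).astype(np.float32))
            print(l,q['score'],M.sum(),zt,np.round(r[0],1),np.round(r[1],1),round(r[2],1))
E
```

```text
scene 692
((486.2625732421875, -75.7449951171875), (365.0865478515625, 106.4761734008789), 77.11893463134766) [[ 393.67023  -241.8263  ]
 [ 497.4669   -265.5628  ]
 [ 578.8549     90.3363  ]
 [ 475.05826   114.072815]]
z [0.13264538 0.13453435 0.13907529]
thin_plate 0.64 1037 0.1492024629953372 [ 452.2 -225.8] [ 11.1 111.4] 77.7
thin_plate 0.22 763 0.1495813738462257 [ 465.4 -171.1] [96.3 72.5] 23.1
medium_plate 0.86 808 0.14954706313262078 [ 464.8 -170.5] [ 19.2 111.5] 77.8
slide_box_center 0.83 968 0.1678859767498268 [506.3   8.8] [66.3 96.2] 80.3
side 1081
((487.8319396972656, -73.66485595703125), (369.5858459472656, 106.07256317138672), 77.0542984008789) [[ 394.74496  -241.87927 ]
 [ 498.1215   -265.64246 ]
 [ 580.91895    94.54956 ]
 [ 477.5424    118.312744]]
z [0.13206408 0.13601042 0.13912141]
thin_plate 0.61 1696 0.1504716188516422 [ 454.5 -224. ] [ 13.1 110.1] 76.1
medium_plate 0.75 1264 0.1509576997996729 [ 462.4 -188.6] [ 60.  111.9] 77.6
thick_plate 0.62 1363 0.15119793605502527 [ 475.  -122.7] [ 79.6 111.4] 74.4
slide_box_center 0.97 1382 0.16941847251569683 [507.8  10.4] [66.  96.4] 80.4
```

```bash
cat >> h.py <<'E'
O=np.array([.4896,-.0635]);U=np.array([.2233,.9748]);V=np.array([.9748,-.2233])
def rk(W):
    q=W[...,:2]-O; return np.stack([q@V,q@U,W[...,2]],-1)
def rw(x,y): return O+V*x+U*y
E
python3 - <<'E'
from h import *
p,W=cloud("scene"); R=rk(W); 
p2,W2=cloud("side"); R2=rk(W2)
for R_ in (R,R2):
    m=(abs(R_[...,0])<.03)
    # profile along y on centre line: max z per 5mm
    for y0 in np.arange(-.23,.02,.004):
        s=R_[m&(abs(R_[...,1]-y0)<.002)]
        if len(s): print(round(y0*1000),len(s),np.round([s[:,2].min()*1000,s[:,2].max()*1000]),end='; ')
    print()
# urn etc: height map around place area
for x0 in np.arange(.4,.9,.05):
    print(round(x0,2),[ (lambda s: int(1000*s.max()) if len(s) else -1)(W[(abs(W[...,0]-x0)<.025)&(abs(W[...,1]-y0)<.025)][:,2]) for y0 in np.arange(.05,.5,.05)])
cv2.imwrite("pics/z1.png",cv2.resize(p[130:310,220:360,::-1],None,fx=4,fy=3.3,interpolation=2))
cv2.imwrite("pics/z2.png",cv2.resize(p2[150:350,200:320,::-1],None,fx=4,fy=3,interpolation=2))
pw,Ww=cloud("wrist","wrist0.png")
E
```

```text
-230 40 [-5.  1.]; -226 40 [-4.  1.]; -222 41 [-5.  1.]; -218 42 [-5.  0.]; -214 44 [-4. -0.]; -210 40 [-4.  1.]; -206 41 [-4.  1.]; -202 38 [-5. -0.]; -198 178 [ -4. 100.]; -194 834 [ -4. 100.]; -190 48 [ -5. 100.]; -186 27 [ 97. 100.]; -182 5 [95. 97.]; -174 16 [ 86. 148.]; -170 637 [ 83. 151.]; -166 78 [ 81. 150.]; -162 14 [147. 149.]; -122 2 [148. 149.]; -118 292 [ 77. 151.]; -114 158 [106. 151.]; -110 24 [147. 151.]; -106 35 [147. 150.]; -102 19 [146. 149.]; -98 1 [146. 146.]; -58 22 [114. 149.]; -54 320 [ 78. 151.]; -50 62 [109. 150.]; -46 27 [146. 150.]; -42 34 [146. 150.]; -38 24 [147. 151.]; -34 26 [147. 150.]; -30 31 [147. 150.]; -26 22 [147. 150.]; -22 1 [147. 147.]; 
-230 78 [-3.  2.]; -226 72 [-3.  2.]; -222 71 [-4.  2.]; -218 64 [-4.  2.]; -214 76 [-3.  3.]; -210 70 [-4.  2.]; -206 68 [-2.  2.]; -202 74 [-3.  3.]; -198 64 [-2. 86.]; -194 1347 [ -3. 102.]; -190 344 [ -2. 102.]; -186 64 [ 98. 102.]; -182 23 [ 98. 101.]; -170 536 [ 86. 151.]; -166 645 [ 85. 152.]; -162 44 [148. 151.]; -158 5 [148. 149.]; -118 121 [113. 151.]; -114 551 [111. 151.]; -110 61 [148. 152.]; -106 46 [148. 152.]; -102 47 [149. 152.]; -98 9 [148. 150.]; -54 244 [115. 151.]; -50 345 [112. 152.]; -46 44 [132. 152.]; -42 40 [147. 152.]; -38 42 [148. 152.]; -34 44 [148. 153.]; -30 41 [148. 151.]; -26 40 [148. 151.]; -22 13 [149. 150.]; 
0.4 [3, 1, 1, 2, 2, 1, 0, 2, 4]
0.45 [168, 135, 1, 4, 4, 3, 2, 1, 0]
0.5 [168, 136, 1, 3, 3, 2, 1, 1, 2]
0.55 [168, 136, -1, -1, -1, 1, 1, 1, 0]
0.6 [0, 133, -1, -1, -1, 1, 1, 1, 0]
0.65 [1, 1, 0, 378, 382, 380, 1, 2, 0]
0.7 [41, 81, 375, 386, 389, 388, 380, 1, 0]
0.75 [36, 38, 379, 388, 420, 389, 385, 1, 0]
0.8 [1, 0, 376, 387, 389, 388, 384, -1, -1]
0.85 [499, 490, 480, 471, 462, 452, 443, -1, -1]
```

View pics/z1.png

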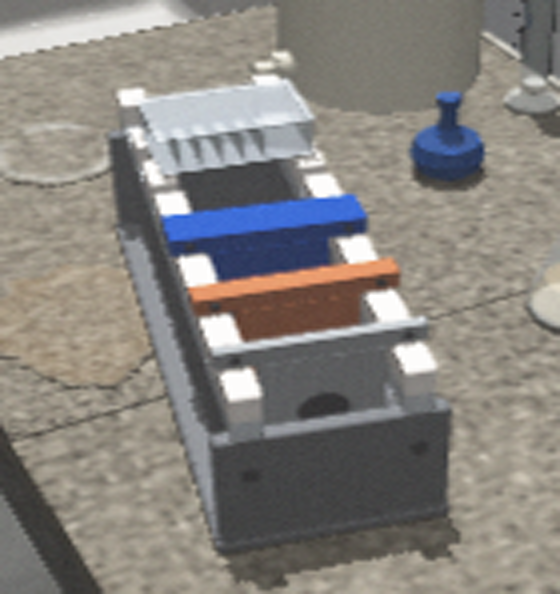

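View pics/z2.png

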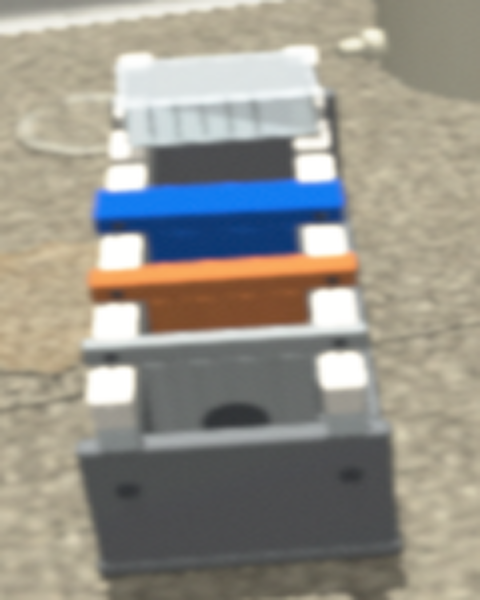

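View pics/wrist0.png

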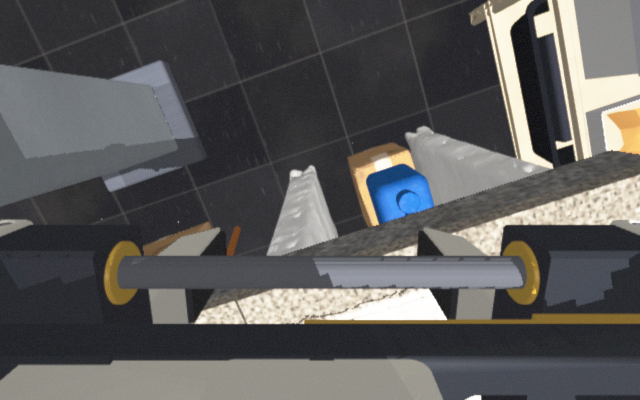

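```bash
cat >> h.py <<'E'
from scipy.spatial.transform import Rotation as Ro
def plan(x,y,z,ang=None):
    """ang: desired world angle deg of tool y (mod 180)"""
    s=monitor.observe(); R=Ro.from_rotvec(s['ee_rot']).as_matrix()
    d=R.T@(np.array([x,y,z])-s['position'])*100
    ya=np.degrees(np.arctan2(R[1,1],R[0,1]))
    print('t',round(s['clock'],2),'pos',s['position'].round(4),'toolx',R[:,0].round(3),'tooly ang',round(ya,2),'tilt',np.degrees(np.arccos(-R[2,2])).round(2),'w',round(s['width'],3),'F',s['force'].round(1), 'j7',s['joints'][6].round(2))
    print('shift cm',d.round(2))
    if ang is not None: print('turn about tool z',-((ang-ya+90)%180-90))
E
python3 -c "
from h import *
plan(.507,.0095,.226,80.3)"
```

```text
t 1.5 pos [0.2013 0.5917 0.2267] toolx [-0.947  0.322 -0.   ] tooly ang 71.22 tilt 0.0 w 0.998 F [ 0.2  0.8 -0.9] j7 -0.08
shift cm [-47.69 -45.28   0.07]
turn about tool z -9.084705335310076
```

```bash
python3 -m crank '[[[-3,-3,0],-3,0],[[-3,-3,0],-3,0],[[-3,-3,0],-3,0],[[-3,-3,0],0,0],[[-3,-3,0],0,0]]'; python3 -c "
from h import *
plan(.507,.0095,.226,80.3)"
```

```text
clock: 2.0
position: [0.313, 0.41, 0.227]
ee_rot: [0.268, 3.13, 0.001]
force: [0.7, -0.5, 0.3]
width: 0.997
t 2.0 pos [0.313 0.41  0.227] toolx [-0.985  0.17  -0.   ] tooly ang 80.23 tilt 0.04 w 0.997 F [ 0.7 -0.5  0.3] j7 0.39
shift cm [-25.91 -36.17   0.08]
turn about tool z -0.07372164291730599
```

```bash
python3 -m crank '[[[-2.6,-3.6,0],0,0],[[-2.6,-3.6,0],0,0],[[-2.6,-3.6,0],0,0],[[-2.6,-3.6,0],0,0],[[-2.6,-3.6,0],0,0]]'; python3 -m crank '[[[-2.6,-3.6,0],0,0],[[-2.6,-3.6,0],0,0],[[-2.6,-3.6,0],0,0],[[-2,-2.8,0],0,0],[[-1,-1,0],0,0]]';  python3 -c "
from h import *
plan(.507,.0095,.139,80.3)
for n in ['scene','side']:
  p,W=cloud(n,'b_%s.png'%n)
  for q in masks_of('slide_box_center',n)[:1]:
            M=q['region']; Q=W[M]; Q=Q[~np.isnan(Q[:,0])]
            T=Q[Q[:,2]>.155]
            r=cv2.minAreaRect((T[:,:2]*1000).astype(np.float32))
            print(q['score'],M.sum(),np.round(r[0],1),np.round(r[1],1),round(r[2],1))
p,W=cloud('wrist','b_wrist.png')
"
```

```text
clock: 2.5
position: [0.4103, 0.2103, 0.2271]
ee_rot: [0.268, 3.13, 0.001]
force: [1.2, 0.7, 0.4]
width: 1.0
clock: 3.0
position: [0.4925, 0.0457, 0.2271]
ee_rot: [0.275, 3.128, -0.001]
force: [-0.3, 1.0, -0.2]
width: 1.0
t 3.0 pos [0.4925 0.0457 0.2271] toolx [-0.985  0.175 -0.001] tooly ang 79.94 tilt 0.09 w 1.0 F [-0.3  1.  -0.2] j7 1.28
shift cm [-2.05 -3.3   8.81]
turn about tool z -0.3632455510580854
0.75 958 [506.1   7.8] [62.2 96.1] 80.2
0.83 1404 [507.7   9.4] [65.1 96.8] 80.2
```

View pics/b_wrist.png

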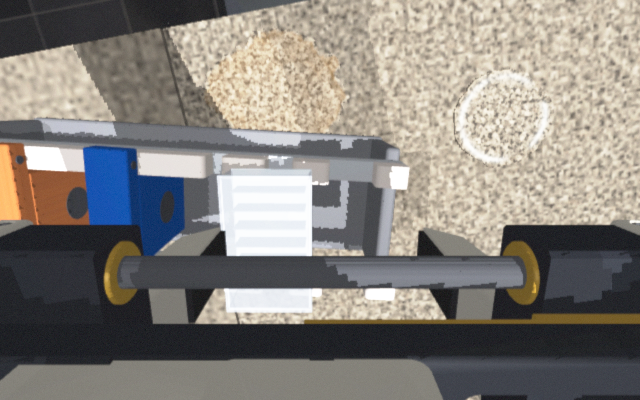

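View pics/b_side.png

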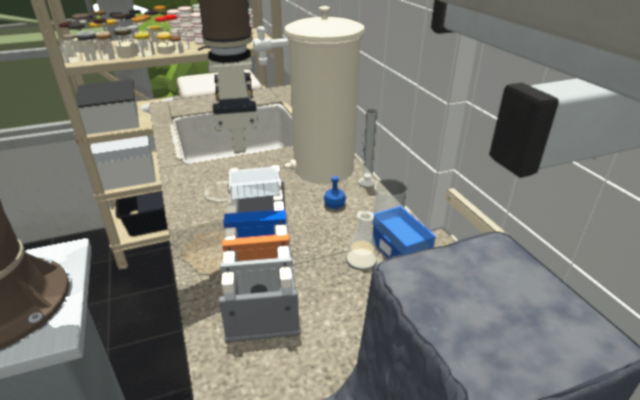

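```bash
python3 -m crank '[[[-1,-1.7,0],0,0],[[-1,-1.6,0],0,0],[[0,0,1.5],0,0],[[0,0,2],0,0],[[0,0,1.5],0,0]]';  python3 -c "
from h import *
plan(.507,.009,.139,80.3)
p,W=cloud('scene','c_scene.png')
p,W=cloud('wrist','c_wrist.png')
"
```

```text
clock: 3.75
position: [0.5049, 0.0153, 0.1759]
ee_rot: [-0.265, -3.13, -0.001]
force: [1.2, 0.4, -0.3]
width: 0.999
t 3.75 pos [0.5049 0.0153 0.1759] toolx [-0.986  0.168  0.001] tooly ang 80.34 tilt 0.04 w 0.999 F [ 1.2  0.4 -0.3] j7 1.39
shift cm [-0.32 -0.59  3.69]
turn about tool z 0.03750618380738047
```

View pics/c_wrist.png

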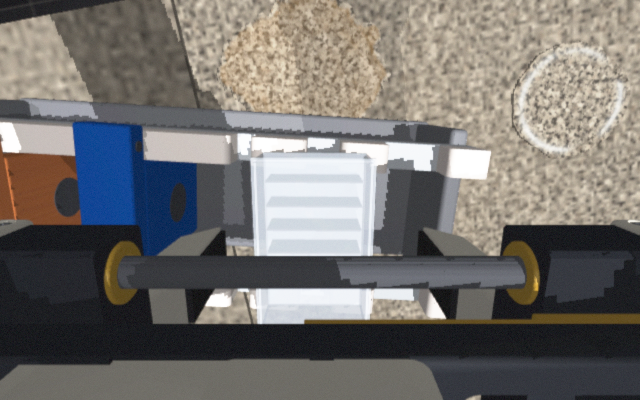

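View pics/c_scene.png

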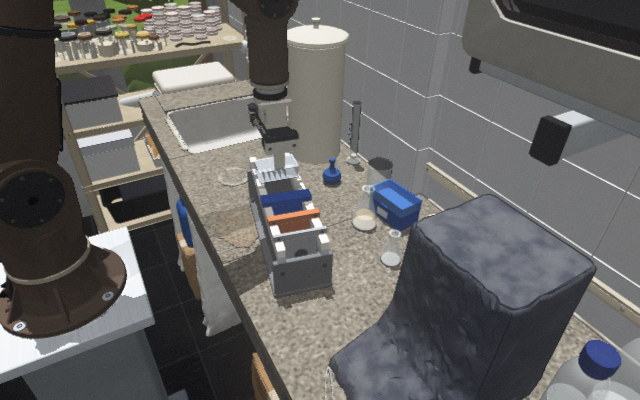

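```bash
python3 -m crank '[[[-0.2,-0.4,0.5],0,0],[[0,0,1.2],0,0],[[0,0,1],0,0],[[0,0,0.6],0,0],[[0,0,0],0,0]]';  python3 -c "
from h import *
plan(.507,.009,.139,80.3)
"
```

```text
clock: 4.35
position: [0.5061, 0.0095, 0.1427]
ee_rot: [-0.268, -3.128, 0.001]
force: [-0.2, -0.4, -0.5]
width: 0.997
t 4.35 pos [0.5061 0.0095 0.1427] toolx [-0.985  0.17   0.002] tooly ang 80.21 tilt 0.1 w 0.997 F [-0.2 -0.4 -0.5] j7 1.42
shift cm [-0.1  -0.03  0.37]
turn about tool z -0.08520628047148193
```

```bash
python3 -m crank '[[[0,0,0.3],0,0],[[0,0,0],0,120],[[0,0,0],0,120],[[0,0,0],0,120],[[0,0,0],0,120]]' 15;  python3 -m crank '[[[0,0,0],0,120],[[0,0,0],0,120],[[0,0,0],0,120]]';  python3 -c "
from h import *
plan(.507,.009,.139,80.3)
p,W=cloud('wrist','d_wrist.png')
"
```

```text
clock: 4.85
position: [0.5069, 0.0095, 0.1409]
ee_rot: [0.268, 3.13, 0.0]
force: [-0.8, -0.5, -0.6]
width: 0.698
clock: 5.15
position: [0.5069, 0.0096, 0.1409]
ee_rot: [0.268, 3.13, 0.0]
force: [0.6, 0.6, 1.4]
width: 0.646
t 5.15 pos [0.5069 0.0096 0.1409] toolx [-0.985  0.17  -0.   ] tooly ang 80.22 tilt 0.02 w 0.646 F [0.6 0.6 1.4] j7 1.42
shift cm [-0.02 -0.05  0.19]
turn about tool z -0.0806749268775917
```

View pics/d_wrist.png

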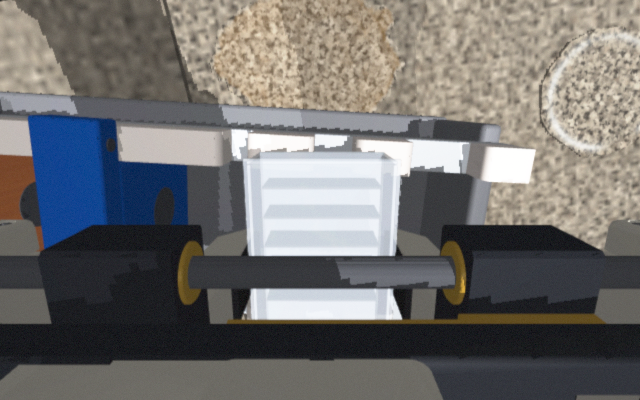

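```bash
python3 -m crank '[[[0,0,-0.5],0,120],[[0,0,-1.5],0,120],[[0,0,-2],0,120],[[0.2,1,-1],0,120],[[0.5,2.5,0],0,120]]';  python3 -m crank '[[[0.7,3.5,0],0,120],[[0.7,3.5,0],0,120],[[0.7,3.5,0],0,120],[[0.7,3.5,0],0,120],[[0.7,3.5,0],0,120]]'; python3 -c "
from h import *
plan(.5,.31,.008,90)
"
```

```text
clock: 5.7
position: [0.5068, 0.0441, 0.1924]
ee_rot: [0.274, 3.127, 0.0]
force: [0.2, -0.7, -0.7]
width: 0.642
clock: 6.2
position: [0.5004, 0.2259, 0.1907]
ee_rot: [-0.267, -3.13, -0.0]
force: [-0.0, 0.0, -0.6]
width: 0.646
t 6.2 pos [0.5004 0.2259 0.1907] toolx [-0.986  0.169  0.   ] tooly ang 80.25 tilt 0.02 w 0.646 F [-0.   0.  -0.6] j7 0.98
shift cm [ 1.46  8.27 18.27]
turn about tool z -9.751232345100377
```

```bash
python3 -m crank '[[[0.6,3.5,1],0,120],[[0.6,3,2.5],0,120],[[0.1,1,3.5],0,120],[[0,0,3.5],0,120],[[0,0,3],0,120]]';  python3 -m crank '[[[0,0,2.2],0,120],[[0,0,1.2],0,120],[[0,0,0.3],0,120],[[0,0,0],0,120]]'; python3 -c "
from h import *
plan(.5,.31,.007,80)
"
```

```text
clock: 6.7
position: [0.4997, 0.301, 0.0538]
ee_rot: [-0.265, -3.129, 0.0]
force: [1.2, -0.0, -0.4]
width: 0.644
clock: 7.1
position: [0.5011, 0.3001, 0.019]
ee_rot: [0.268, 3.13, 0.0]
force: [-0.2, 0.3, -0.4]
width: 0.643
t 7.1 pos [0.5011 0.3001 0.019 ] toolx [-0.985  0.17  -0.   ] tooly ang 80.22 tilt 0.01 w 0.643 F [-0.2  0.3 -0.4] j7 0.92
shift cm [0.27 0.96 1.2 ]
turn about tool z 0.22386458941360843
```

```bash
python3 -m crank '[[[0,0.3,0.4],0,120],[[0,0,0.3],0,120],[[0,0,0.2],0,120],[[0,0,0.1],0,120],[[0,0,0.1],0,120]]';  python3 -m crank '[[[0,0,0.1],0,120],[[0,0,0],0,120]]'; python3 -c "
from h import *
plan(.5,.31,.007,80)
"
```

```text
clock: 7.6
position: [0.5016, 0.3026, 0.0078]
ee_rot: [0.268, 3.13, 0.0]
force: [-0.3, -0.1, -0.5]
width: 0.645
clock: 7.8
position: [0.5015, 0.3026, 0.0066]
ee_rot: [-0.268, -3.13, 0.0]
force: [-0.2, 0.3, -1.0]
width: 0.644
t 7.8 pos [0.5015 0.3026 0.0066] toolx [-0.985  0.17   0.   ] tooly ang 80.21 tilt 0.01 w 0.644 F [-0.2  0.3 -1. ] j7 0.92
shift cm [ 0.27  0.71 -0.04]
turn about tool z 0.20945556031099954
```

```bash
python3 -m crank '[[[0,0,0.1],0,120],[[0,0,0.1],0,120]]';python3 -m crank '[[[0,0,0],0,60],[[0,0,0],0,0],[[0,0,0],0,0],[[0,0,0],0,0],[[0,0,-0.5],0,0]]'; python3 -c "
from h import *
plan(.5,.31,.007,80)
p,W=cloud('scene','e_scene.png')
M=masks_of('slide_box_center','scene')[0]['region']; Q=W[M]; print(np.nanpercentile(Q,[10,50,90],axis=0))
"
```

```text
clock: 8.0
position: [0.5017, 0.3028, 0.0056]
ee_rot: [0.268, 3.13, 0.001]
force: [-5.9, -2.8, 21.0]
width: 0.644
clock: 8.5
position: [0.501, 0.3023, 0.0093]
ee_rot: [-0.268, -3.129, 0.001]
force: [0.7, -0.6, -0.8]
width: 0.993
t 8.5 pos [0.501  0.3023 0.0093] toolx [-0.985  0.17   0.001] tooly ang 80.21 tilt 0.08 w 0.993 F [ 0.7 -0.6 -0.8] j7 0.92
shift cm [0.23 0.74 0.22]
turn about tool z 0.21171526367021443
[[0.45341743 0.26908218 0.00611398]
 [0.4670118  0.27890605 0.02355134]
 [0.51955526 0.31545273 0.03227023]]
```

View pics/e_scene.png

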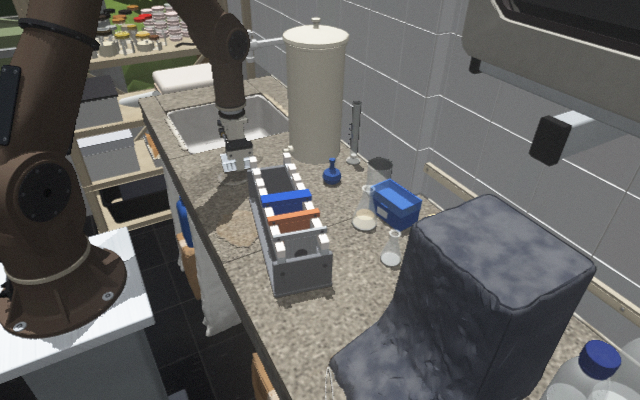

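```bash
python3 -m crank '[[[0,0,-3],0,0],[[0,0,-4.5],0,0],[[0,0,-4.5],0,0],[[0,0,-4],-8,255],[[0,0,-3],-8,255]]' 20;  python3 -m crank '[[[0,0,0],-8,255],[[0,0,0],-8,255],[[0,0,0],-8,255],[[0,0,0],-8,255],[[0,0,0],-8,255]]'; python3 -c "
from h import *
x,y=rw(0,-.078)
plan(x,y,.2,167.1)
"
```

```text
clock: 9.1
position: [0.5021, 0.3029, 0.2029]
ee_rot: [-0.178, 3.134, 0.002]
force: [1.1, 0.2, 0.4]
width: 0.873
clock: 9.6
position: [0.5015, 0.3026, 0.1999]
ee_rot: [-1.241, 2.886, -0.0]
force: [0.2, -0.5, 0.3]
width: 0.438
t 9.6 pos [0.5015 0.3026 0.1999] toolx [-0.688 -0.726 -0.   ] tooly ang 136.54 tilt 0.01 w 0.438 F [ 0.2 -0.5  0.3] j7 1.75
shift cm [ 3.410e+01 -2.828e+01 -1.000e-02]
turn about tool z -30.558188427307556
```

```bash
python3 -m crank '[[[0,0,0],8.5,220],[[0,0,0],8.5,220],[[0,0,0],8.5,220],[[0,0,0],8.5,220],[[0,0,0],8.5,220]]';python3 -m crank '[[[0,0,0],8.5,220],[[0,0,0],8.5,220],[[0,0,0],8.5,220],[[0,0,0],8.5,220],[[0,0,0],8.5,220]]';python3 -m crank '[[[0,0,0],8.5,220],[[0,0,0],8.5,220],[[0,0,0],8.5,220],[[0,0,0],8.5,220],[[0,0,0],8.5,220]]';python3 -m crank '[[[0,0,0],8.5,220],[[0,0,0],8.5,220],[[0,0,0],4.9,220]]'; python3 -c "
from h import *
x,y=rw(0,-.078)
plan(x,y,.2,167.1)
"
```

```text
clock: 10.1
position: [0.5015, 0.3026, 0.1999]
ee_rot: [-0.092, 3.14, 0.0]
force: [0.4, 0.4, 0.1]
width: 0.139
clock: 10.6
position: [0.5014, 0.3026, 0.1999]
ee_rot: [1.052, 2.96, 0.0]
force: [0.8, -0.1, -0.2]
width: 0.135
clock: 11.1
position: [0.5014, 0.3027, 0.1999]
ee_rot: [-2.053, -2.377, -0.0]
force: [0.1, -0.7, -0.1]
width: 0.137
clock: 11.4
position: [0.5014, 0.3027, 0.1998]
ee_rot: [-2.467, -1.945, -0.0]
force: [-0.6, 0.0, -0.4]
width: 0.134
t 11.4 pos [0.5014 0.3027 0.1998] toolx [0.234 0.972 0.   ] tooly ang -13.51 tilt 0.01 w 0.134 F [-0.6  0.  -0.4] j7 -0.59
shift cm [-4.369e+01  7.500e+00 -3.000e-02]
turn about tool z -0.6115107475063724
```

```bash
python3 -m crank '[[[-3,0.5,0],-0.6,220],[[-4.5,0.8,0],0,220],[[-4.5,0.8,0],0,220],[[-4.5,0.8,0],0,220],[[-4.5,0.8,0],0,220]]';python3 -m crank '[[[-4.5,0.8,0],0,220],[[-4.5,0.8,0],0,220],[[-4.5,0.8,0],0,220],[[-4.5,0.8,0],0,220],[[-3.5,0.5,0],0,220]]'; python3 -m crank '[[[-1,0,0],0,220],[[0,0,0],0,220]]'; python3 -c "
from h import *
x,y=rw(0,-.078)
plan(x,y,.095,167.1)
p,W=cloud('scene','f_scene.png')
p,W=cloud('side','f_side.png')
p,W=cloud('wrist','f_wrist.png')
"
```

```text
clock: 11.9
position: [0.4912, 0.088, 0.2]
ee_rot: [-2.451, -1.965, -0.001]
force: [1.8, -1.3, 0.5]
width: 0.137
clock: 12.4
position: [0.4803, -0.1311, 0.2002]
ee_rot: [2.453, 1.962, 0.001]
force: [0.3, 0.3, -0.5]
width: 0.137
clock: 12.6
position: [0.4781, -0.1396, 0.1999]
ee_rot: [2.455, 1.96, 0.0]
force: [0.3, 1.5, -0.5]
width: 0.136
t 12.6 pos [ 0.4781 -0.1396  0.1999] toolx [ 0.221  0.975 -0.   ] tooly ang -12.79 tilt 0.02 w 0.136 F [ 0.3  1.5 -0.5] j7 0.23
shift cm [-0.13 -0.58 10.49]
turn about tool z 0.11206424041392893
```

View pics/f_wrist.png

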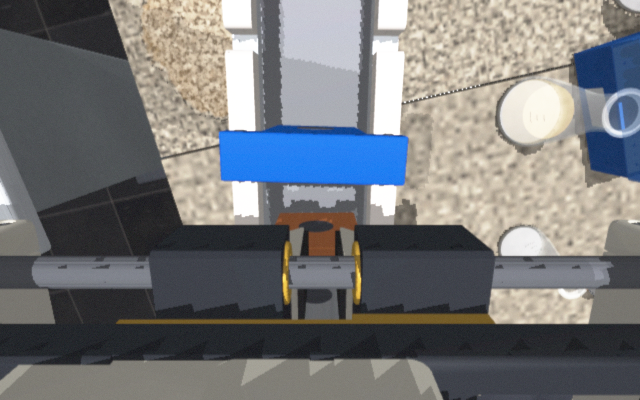

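View pics/f_scene.png

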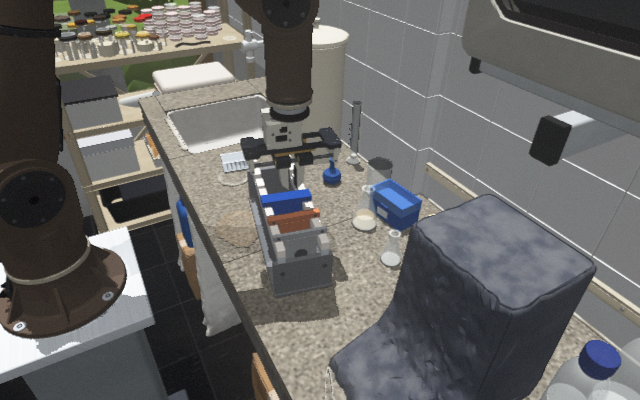

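View pics/f_side.png

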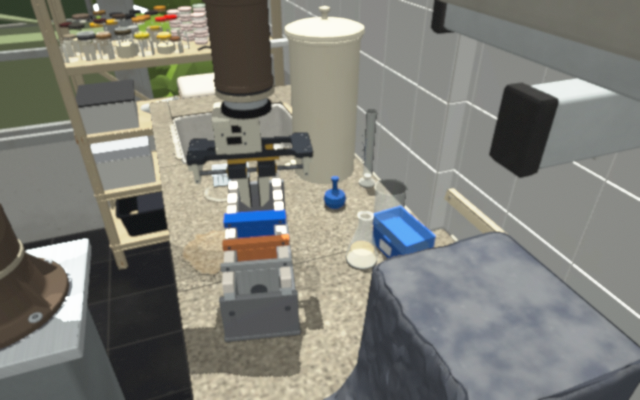

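```bash
python3 -c "
from h import *
s=monitor.observe()['position']
for n in ['scene','side','wrist']:
    c=get_calibration(n)
    for P in [s,s-[0,0,.1],[*rw(0,-.054),.149],[*rw(0,-.102),.149]]:
        q=c['R']@P+c['t']; print(n,np.round(P,3),(c['fx']*q[0]/q[2]+c['cx']).round(),(c['fy']*q[1]/q[2]+c['cy']).round())
"
```

```text
scene [ 0.479 -0.136  0.2  ] 291.0 184.0
scene [ 0.479 -0.136  0.1  ] 292.0 221.0
scene [ 0.478 -0.116  0.149] 287.0 199.0
scene [ 0.467 -0.163  0.149] 292.0 212.0
side [ 0.479 -0.136  0.2  ] 256.0 203.0
side [ 0.479 -0.136  0.1  ] 260.0 249.0
side [ 0.478 -0.116  0.149] 254.0 221.0
side [ 0.467 -0.163  0.149] 255.0 237.0
wrist [ 0.479 -0.136  0.2  ] 319.0 247.0
wrist [ 0.479 -0.136  0.1  ] 320.0 196.0
wrist [ 0.478 -0.116  0.149] 310.0 185.0
wrist [ 0.467 -0.163  0.149] 310.0 258.0
```

```bash
python3 -m crank '[[[-0.2,-0.6,0],0,220],[[0,0,0],0,220]]'; python3 -c "
from h import *
x,y=rw(0,-.078)
plan(x,y,.095,167.1)"
```

```text
clock: 12.95
position: [0.4716, -0.1376, 0.1996]
ee_rot: [-2.449, -1.966, 0.0]
force: [0.1, -0.9, -0.5]
width: 0.135
t 12.95 pos [ 0.4716 -0.1376  0.1996] toolx [0.216 0.976 0.   ] tooly ang -12.5 tilt 0.05 w 0.135 F [ 0.1 -0.9 -0.5] j7 0.23
shift cm [-0.18  0.1  10.46]
turn about tool z 0.400750501431844
```

```bash
python3 -m crank '[[[-0.2,0.1,2],0.3,220],[[0,0,2.5],0,220],[[0,0,0.5],0,220],[[0,0,0],0,220]]'; python3 -c "
from h import *
x,y=rw(0,-.078)
plan(x,y,.095,167.1)
p,W=cloud('wrist','g_wrist.png')"
```

```text
clock: 13.35
position: [0.4723, -0.1404, 0.1493]
ee_rot: [-2.455, -1.958, 0.002]
force: [-0.0, -0.5, 0.4]
width: 0.136
t 13.35 pos [ 0.4723 -0.1404  0.1493] toolx [ 0.223  0.975 -0.   ] tooly ang -12.86 tilt 0.11 w 0.136 F [-0.  -0.5  0.4] j7 0.29
shift cm [ 0.08 -0.02  5.43]
turn about tool z 0.039755623813562124
```

View pics/g_wrist.png

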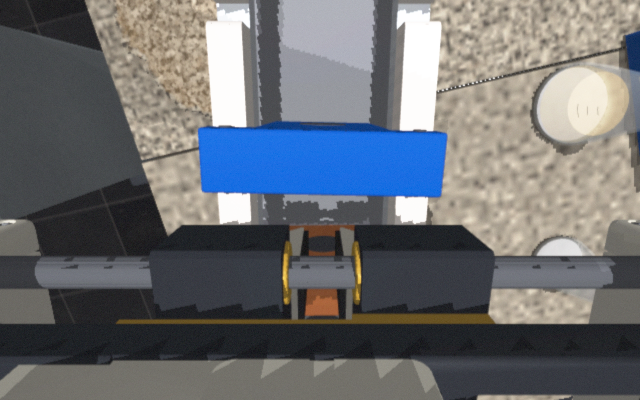

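```bash
python3 -m crank '[[[0.1,0,2],0,220],[[0,0,2],0,220],[[0,0,1.2],0,220],[[0,0,0.2],0,220],[[0,0,0],0,220]]'; python3 -c "
from h import *
x,y=rw(0,-.078)
plan(x,y,.095,167.1)
p,W=cloud('wrist','h_wrist.png')
p,W=cloud('scene','h_scene.png')"
```

```text
clock: 13.9
position: [0.4734, -0.14, 0.0962]
ee_rot: [2.457, 1.958, 0.0]
force: [-0.4, -0.6, -0.1]
width: 0.137
t 13.9 pos [ 0.4734 -0.14    0.0962] toolx [ 0.223  0.975 -0.   ] tooly ang -12.9 tilt 0.02 w 0.137 F [-0.4 -0.6 -0.1] j7 0.37
shift cm [ 0.02 -0.13  0.12]
turn about tool z 0.004171890347720364
```

View pics/h_scene.png

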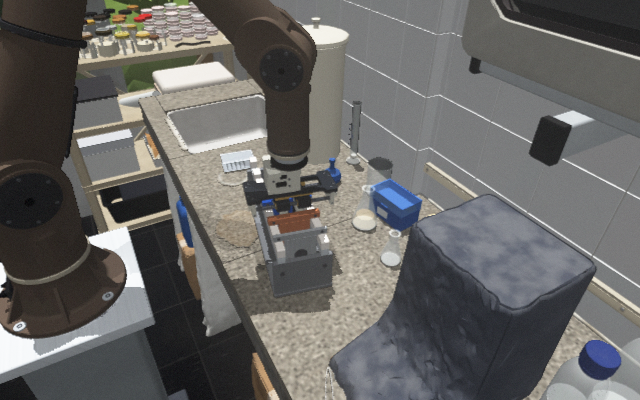

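```bash
python3 -m crank '[[[0.2,-0.1,0],0,220],[[0.2,0,0.1],0,220],[[0.2,0,0],0,220],[[0.2,0,0],0,220],[[0.2,0,0],0,220]]';python3 -m crank '[[[0.2,0,0],0,220],[[0.2,0,0],0,220],[[0.2,0,0],0,220],[[0.3,0,0],0,220],[[0.3,0,0],0,220]]';python3 -m crank '[[[0.3,0,0],0,220],[[0.3,0,0],0,220],[[0.3,0,0],0,220],[[0.3,0,0],0,220],[[0.3,0,0],0,220]]'; python3 -c "
from h import *
x,y=rw(0,.1065)
plan(x,y,.095,167.1)
p,W=cloud('wrist','i_wrist.png')"
```

```text
clock: 14.5
position: [0.4745, -0.1296, 0.0948]
ee_rot: [2.456, 1.958, 0.0]
force: [-0.1, -0.3, 0.1]
width: 0.137
clock: 15.0
position: [0.4771, -0.1181, 0.0947]
ee_rot: [2.457, 1.958, -0.0]
force: [-0.1, -0.8, -0.6]
width: 0.138
clock: 15.5
position: [0.4804, -0.1033, 0.0947]
ee_rot: [2.457, 1.958, 0.0]
force: [-0.2, 0.2, 0.3]
width: 0.138
t 15.5 pos [ 0.4804 -0.1033  0.0947] toolx [0.223 0.975 0.   ] tooly ang -12.89 tilt 0.0 w 0.138 F [-0.2  0.2  0.3] j7 0.29
shift cm [ 1.473e+01  1.000e-02 -3.000e-02]
turn about tool z 0.014315791822980373
```

View pics/i_wrist.png

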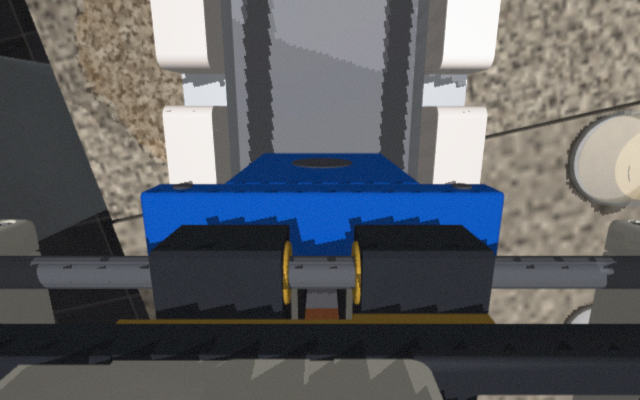

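```bash
python3 -m crank '[[[0.3,0,0],0,220],[[0.3,0,0],0,220],[[0.3,0,0],0,220],[[0.3,0,0],0,220],[[0.3,0,0],0,220]]';python3 -m crank '[[[0.3,0,0],0,220],[[0.3,0,0],0,220],[[0.3,0,0],0,220],[[0.3,0,0],0,220],[[0.3,0,0],0,220]]';python3 -m crank '[[[0.3,0,0],0,220],[[0.3,0,0],0,220],[[0.3,0,0],0,220],[[0.3,0,0],0,220],[[0.3,0,0],0,220]]';python3 -m crank '[[[0.3,0,0],0,220],[[0.3,0,0],0,220],[[0.3,0,0],0,220],[[0.3,0,0],0,220],[[0.3,0,0],0,220]]'; python3 -c "
from h import *
x,y=rw(0,.1065)
plan(x,y,.095,167.1)
p,W=cloud('wrist','j_wrist.png'); Q=rk(W)
hsv=cv2.cvtColor(p,cv2.COLOR_RGB2HSV); m=(abs(hsv[...,0].astype(int)-110)<12)&(hsv[...,1]>150)&(Q[...,2]>.125)&(abs(Q[...,0])<.07)
print(m.sum(),np.nanpercentile(Q[m],[1,5,50,95,99],axis=0).round(4))"
```

```text
clock: 16.05
position: [0.4838, -0.0887, 0.0947]
ee_rot: [2.457, 1.958, 0.0]
force: [-0.0, -1.2, 0.2]
width: 0.136
clock: 16.55
position: [0.4871, -0.0741, 0.0947]
ee_rot: [2.457, 1.958, 0.0]
force: [-1.1, -0.7, 0.4]
width: 0.137
clock: 17.05
position: [0.4905, -0.0595, 0.0947]
ee_rot: [2.457, 1.958, 0.0]
force: [-0.1, -0.8, 0.3]
width: 0.14
clock: 17.55
position: [0.4938, -0.0448, 0.0947]
ee_rot: [-2.457, -1.958, -0.0]
force: [-0.4, -1.1, 0.3]
width: 0.137
t 17.55 pos [ 0.4938 -0.0448  0.0947] toolx [0.223 0.975 0.   ] tooly ang -12.89 tilt 0.0 w 0.137 F [-0.4 -1.1  0.3] j7 0.17
shift cm [ 8.73  0.01 -0.03]
turn about tool z 0.010820650906453011
18530 [[-0.0529  0.0394  0.127 ]
 [-0.0491  0.0429  0.1338]
 [ 0.0015  0.0544  0.1489]
 [ 0.052   0.0591  0.15  ]
 [ 0.0557  0.0593  0.1506]]
```

View pics/j_wrist.png

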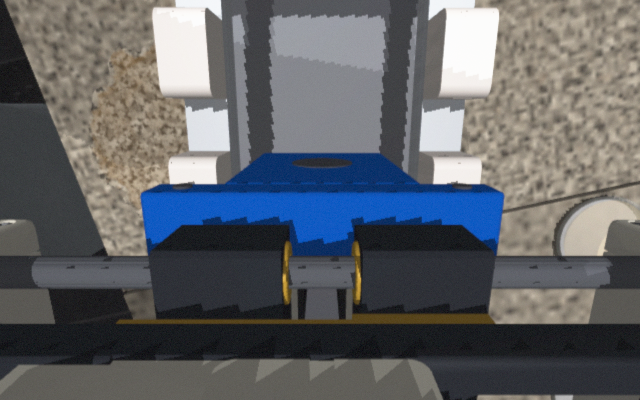

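```bash
python3 -m crank '[[[0.3,0,0],0,220],[[0.3,0,0],0,220],[[0.3,0,0],0,220],[[0.3,0,0],0,220],[[0.3,0,0],0,220]]';python3 -m crank '[[[0.3,0,0],0,220],[[0.3,0,0],0,220],[[0.3,0,0],0,220],[[0.3,0,0],0,220],[[0.3,0,0],0,220]]';python3 -m crank '[[[0.3,0,0],0,220],[[0.3,0,0],0,220],[[0.3,0,0],0,220],[[0.3,0,0],0,220],[[0.3,0,0],0,220]]';python3 -m crank '[[[0.2,0,0],0,220],[[0.2,0,0],0,220],[[0.2,0,0],0,220],[[0.2,0,0],0,220],[[0.2,0,0],0,220]]';python3 -m crank '[[[0.2,0,0],0,220],[[0.2,0,0],0,220],[[0.2,0,0],0,220],[[0.2,0,0],0,220],[[0.2,0,0],0,220]]'
cat > chk.py <<'E'
from h import *
import sys
x,y=rw(0,float(sys.argv[1])); plan(x,y,.095,167.1)
p,W=cloud('wrist',sys.argv[2]+'.png'); Q=rk(W)
lo,hi=dict(b=(98,122),c=(4,16))[sys.argv[3]]
hsv=cv2.cvtColor(p,cv2.COLOR_RGB2HSV); H=hsv[...,0]; m=(H>=lo)&(H<=hi)&(hsv[...,1]>120)&(Q[...,2]>.11)&(abs(Q[...,0])<.07)
print(m.sum(),np.nanpercentile(Q[m],[1,5,50,95,99],axis=0).round(4).tolist())
E
python3 chk.py .106 k_wrist b
```

```text
clock: 18.1
position: [0.4971, -0.0302, 0.0947]
ee_rot: [-2.457, -1.958, 0.0]
force: [-0.2, -0.1, -1.0]
width: 0.137
clock: 18.6
position: [0.5005, -0.0156, 0.0947]
ee_rot: [2.457, 1.958, 0.0]
force: [-0.3, -1.0, -0.6]
width: 0.135
clock: 19.1
position: [0.5039, -0.0011, 0.0948]
ee_rot: [2.457, 1.958, 0.0]
force: [0.1, -0.8, 0.8]
width: 0.137
clock: 19.6
position: [0.5061, 0.0087, 0.0947]
ee_rot: [2.457, 1.958, 0.0]
force: [-1.5, -0.7, 0.0]
width: 0.14
clock: 20.1
position: [0.5083, 0.0185, 0.0947]
ee_rot: [-2.457, -1.958, -0.0]
force: [0.5, -1.8, 1.4]
width: 0.137
t 20.1 pos [0.5083 0.0185 0.0947] toolx [0.223 0.975 0.   ] tooly ang -12.89 tilt 0.0 w 0.137 F [ 0.5 -1.8  1.4] j7 0.05
shift cm [ 2.19  0.01 -0.03]
turn about tool z 0.01095199582823625
19769 [[-0.0529, 0.1045, 0.1132], [-0.0488, 0.108, 0.123], [0.0015, 0.1197, 0.1488], [0.0518, 0.124, 0.15], [0.0557, 0.1242, 0.1508]]
```

View pics/k_wrist.png

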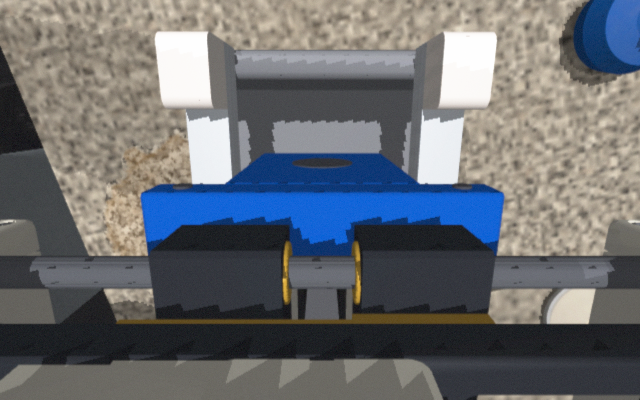

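```bash
python3 -m crank '[[[0.2,0,0],0,220],[[0.2,0,0],0,220],[[0.2,0,0],0,220],[[0.2,0,0],0,220],[[0.2,0,0],0,220]]';python3 -m crank '[[[0.2,0,0],0,220],[[0.2,0,0],0,220],[[0.2,0,0],0,220],[[0.2,0,0],0,220],[[0.2,0,0],0,220]]'; python3 chk.py .106 l_wrist b
```

```text
clock: 20.65
position: [0.5105, 0.0283, 0.0947]
ee_rot: [-2.457, -1.958, 0.0]
force: [-0.7, -1.1, 0.3]
width: 0.137
clock: 21.15
position: [0.5128, 0.0382, 0.0947]
ee_rot: [-2.456, -1.958, -0.0]
force: [0.6, 0.2, 0.5]
width: 0.134
t 21.15 pos [0.5128 0.0382 0.0947] toolx [0.223 0.975 0.   ] tooly ang -12.87 tilt 0.01 w 0.134 F [0.6 0.2 0.5] j7 0.02
shift cm [ 0.17  0.01 -0.03]
turn about tool z 0.026233286541923917
19770 [[-0.053, 0.1202, 0.1139], [-0.048, 0.125, 0.1273], [0.0011, 0.1378, 0.1295], [0.0502, 0.1478, 0.1306], [0.0554, 0.1481, 0.1313]]
```

```bash
python3 -m crank '[[[-0.5,0,0],0,220],[[-0.5,0,-1],0,220],[[-1,0,-3],0,220],[[-2,0,-3],0,220],[[-4,0,-1],0,220]]';python3 -m crank '[[[-4.5,0,0],0,220],[[-4.5,0,0],0,220],[[-4,0,0],0,220],[[-2,0,0],0,220],[[-1,0,0],0,220]]'; python3 -m crank '[[[0,0,0],0,220]]';python3 -c "
from h import *
x,y=rw(0,-.14)
plan(x,y,.095,167.1)
p,W=cloud('scene','m_scene.png'); Q=rk(W)
for y0 in np.arange(-.18,-.09,.003):
  s=Q[(abs(Q[...,1]-y0)<.0015)&(abs(Q[...,0]+.05)<.005)&(Q[...,2]>.11)]
  if len(s): print(round(1000*y0),len(s),round(1000*s[:,2].max()),end=';')
"
```

```text
clock: 21.7
position: [0.4966, -0.0396, 0.1777]
ee_rot: [2.452, 1.961, 0.006]
force: [1.1, -1.3, -0.1]
width: 0.138
clock: 22.2
position: [0.458, -0.1991, 0.1756]
ee_rot: [2.46, 1.952, 0.001]
force: [0.4, -0.4, 0.2]
width: 0.141
clock: 22.3
position: [0.4587, -0.1975, 0.1752]
ee_rot: [2.459, 1.954, 0.0]
force: [0.4, -1.0, 0.3]
width: 0.135
t 22.3 pos [ 0.4587 -0.1975  0.1752] toolx [ 0.226  0.974 -0.   ] tooly ang -13.05 tilt 0.03 w 0.135 F [ 0.4 -1.   0.3] j7 0.4
shift cm [-0.25  0.02  8.02]
turn about tool z -0.14536786342250707
-180 7 552;-177 52 570;-174 143 581;-171 175 585;-168 121 584;-165 64 584;-162 57 581;-159 38 341;-156 15 341;-153 14 341;-150 15 342;-147 10 341;-144 16 342;-141 15 341;-138 18 341;-135 20 341;-132 17 341;-129 17 341;-126 12 340;-123 20 340;-120 25 341;-117 27 342;-114 17 341;-111 9 341;-108 8 341;-105 6 341;-102 2 339;-99 4 120;
```

View pics/m_scene.png

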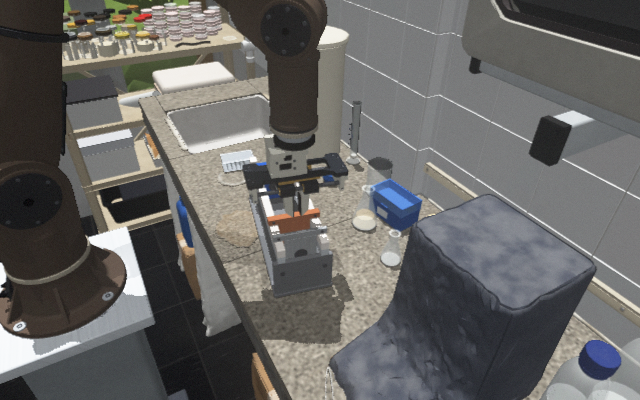

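```bash
python3 -m crank '[[[-0.2,0,0.8],0,220],[[0,0,2],0,220],[[0,0,2],0,220],[[0,0,2],0,220],[[0,0,0.9],0,220]]';python3 -m crank '[[[0,0,0.3],0,220],[[0,0,0],0,220]]'; python3 chk.py -.14 n_wrist c
```

```text
clock: 22.85
position: [0.4581, -0.1963, 0.0957]
ee_rot: [-2.453, -1.959, 0.002]
force: [0.3, 0.5, 0.9]
width: 0.138
clock: 23.05
position: [0.4589, -0.1977, 0.0946]
ee_rot: [-2.456, -1.959, 0.0]
force: [-0.1, 0.6, -0.1]
width: 0.139
t 23.05 pos [ 0.4589 -0.1977  0.0946] toolx [ 0.222  0.975 -0.   ] tooly ang -12.84 tilt 0.03 w 0.139 F [-0.1  0.6 -0.1] j7 0.52
shift cm [-0.23 -0.   -0.04]
turn about tool z 0.05750765859573903
16385 [[-0.0516, -0.1151, 0.112], [-0.0473, -0.1127, 0.1201], [0.0034, -0.103, 0.1487], [0.0532, -0.1003, 0.15], [0.0569, -0.1001, 0.1505]]
```

View pics/n_wrist.png

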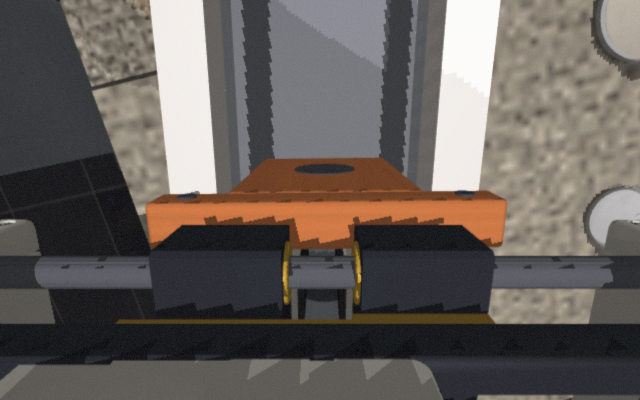

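```bash
python3 -m crank '[[[0.2,0,0],0,220],[[0.2,0,0],0,220],[[0.2,0,0],0,220],[[0.2,0,0],0,220],[[0.2,0,0],0,220]]';python3 -m crank '[[[0.2,0,0],0,220],[[0.2,0,0],0,220],[[0.3,0,0],0,220],[[0.3,0,0],0,220],[[0.3,0,0],0,220]]';python3 -m crank '[[[0.3,0,0],0,220],[[0.3,0,0],0,220],[[0.3,0,0],0,220],[[0.3,0,0],0,220],[[0.3,0,0],0,220]]'; python3 -m crank '[[[0.3,0,0],0,220],[[0.3,0,0],0,220],[[0.3,0,0],0,220],[[0.3,0,0],0,220],[[0.3,0,0],0,220]]'; python3 -m crank '[[[0.3,0,0],0,220],[[0.3,0,0],0,220],[[0.3,0,0],0,220],[[0.3,0,0],0,220],[[0.3,0,0],0,220]]'; python3 chk.py .059 o_wrist c
```

```text
clock: 23.6
position: [0.4611, -0.1881, 0.0949]
ee_rot: [2.456, 1.958, 0.0]
force: [0.4, -0.4, -0.4]
width: 0.14
clock: 24.1
position: [0.4639, -0.1754, 0.0947]
ee_rot: [-2.457, -1.958, -0.0]
force: [0.1, -0.1, 0.5]
width: 0.138
clock: 24.6
position: [0.4673, -0.1608, 0.0947]
ee_rot: [-2.457, -1.958, -0.0]
force: [0.3, -0.4, 0.7]
width: 0.134
clock: 25.1
position: [0.4706, -0.1462, 0.0947]
ee_rot: [-2.457, -1.958, -0.0]
force: [-0.2, -1.3, -1.0]
width: 0.14
clock: 25.6
position: [0.4739, -0.1316, 0.0947]
ee_rot: [-2.457, -1.958, 0.0]
force: [0.1, -0.2, 1.2]
width: 0.133
t 25.6 pos [ 0.4739 -0.1316  0.0947] toolx [0.223 0.975 0.   ] tooly ang -12.89 tilt 0.0 w 0.133 F [ 0.1 -0.2  1.2] j7 0.38
shift cm [ 1.288e+01  1.000e-02 -3.000e-02]
turn about tool z 0.013491858523025257
6626 [[-0.0516, -0.0502, 0.1107], [-0.0408, -0.0489, 0.1134], [0.0026, -0.0441, 0.1346], [0.0541, -0.0437, 0.1496], [0.0571, -0.0435, 0.1504]]
```

View pics/o_wrist.png

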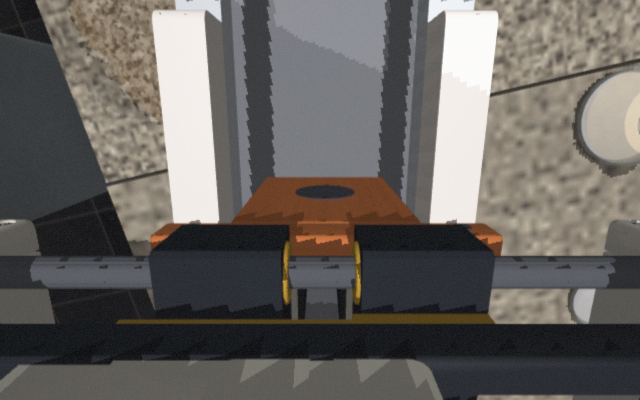

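```bash
python3 -m crank '[[[0.3,0,0],0,220],[[0.3,0,0],0,220],[[0.3,0,0],0,220],[[0.3,0,0],0,220],[[0.3,0,0],0,220]]';python3 -m crank '[[[0.3,0,0],0,220],[[0.3,0,0],0,220],[[0.3,0,0],0,220],[[0.3,0,0],0,220],[[0.3,0,0],0,220]]'; python3 -m crank '[[[0.3,0,0],0,220],[[0.3,0,0],0,220],[[0.3,0,0],0,220],[[0.3,0,0],0,220],[[0.3,0,0],0,220]]'; python3 -m crank '[[[0.2,0,0],0,220],[[0.2,0,0],0,220],[[0.2,0,0],0,220],[[0.2,0,0],0,220],[[0.2,0,0],0,220]]';python3 -m crank '[[[0.2,0,0],0,220],[[0.2,0,0],0,220],[[0.2,0,0],0,220],[[0.2,0,0],0,220],[[0.2,0,0],0,220]]';python3 -m crank '[[[0.2,0,0],0,220],[[0.2,0,0],0,220],[[0.2,0,0],0,220],[[0.2,0,0],0,220],[[0.2,0,0],0,220]]'; python3 chk.py .059 p_wrist c
```

```text
clock: 26.15
position: [0.4773, -0.1169, 0.0947]
ee_rot: [-2.457, -1.958, -0.0]
force: [-0.2, -1.3, 0.4]
width: 0.138
clock: 26.65
position: [0.4806, -0.1023, 0.0947]
ee_rot: [-2.457, -1.958, 0.0]
force: [-0.9, 0.0, -1.1]
width: 0.139
clock: 27.15
position: [0.484, -0.0877, 0.0947]
ee_rot: [-2.457, -1.958, -0.0]
force: [0.2, -0.4, -0.6]
width: 0.134
clock: 27.65
position: [0.4862, -0.0781, 0.0947]
ee_rot: [2.457, 1.958, 0.0]
force: [-0.2, -1.0, 0.1]
width: 0.142
clock: 28.15
position: [0.4885, -0.0683, 0.0947]
ee_rot: [2.457, 1.958, 0.0]
force: [0.5, -0.3, -0.3]
width: 0.137
clock: 28.65
position: [0.4906, -0.0585, 0.0947]
ee_rot: [-2.457, -1.958, -0.0]
force: [-1.1, -0.1, -1.7]
width: 0.139
t 28.65 pos [ 0.4906 -0.0585  0.0947] toolx [0.223 0.975 0.   ] tooly ang -12.89 tilt 0.0 w 0.139 F [-1.1 -0.1 -1.7] j7 0.23
shift cm [ 5.39  0.01 -0.03]
turn about tool z 0.012139933621369892
6623 [[-0.0514, 0.0247, 0.1107], [-0.0375, 0.026, 0.1133], [0.0026, 0.0308, 0.1347], [0.0541, 0.0312, 0.1496], [0.0571, 0.0314, 0.1504]]
```

View pics/p_wrist.png

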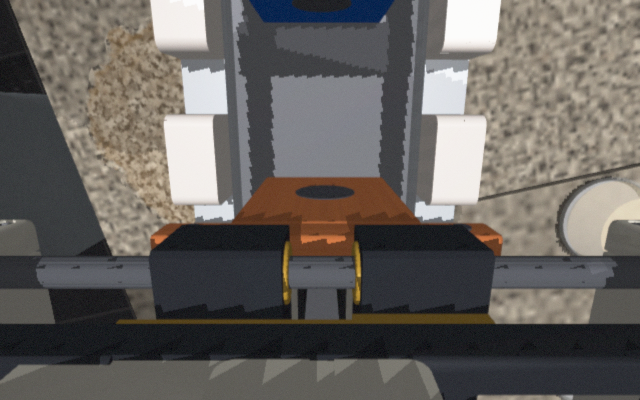

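```bash
python3 -m crank '[[[0.2,0,0],0,220],[[0.2,0,0],0,220],[[0.2,0,0],0,220],[[0.2,0,0],0,220],[[0.2,0,0],0,220]]';python3 -m crank '[[[0.2,0,0],0,220],[[0.2,0,0],0,220],[[0.2,0,0],0,220],[[0.2,0,0],0,220],[[0.2,0,0],0,220]]';python3 -m crank '[[[0.2,0,0],0,220],[[0.2,0,0],0,220],[[0.2,0,0],0,220],[[0.2,0,0],0,220],[[0.2,0,0],0,220]]';python3 -m crank '[[[0.2,0,0],0,220],[[0.2,0,0],0,220],[[0.2,0,0],0,220],[[0.2,0,0],0,220],[[0.2,0,0],0,220]]'; python3 -m crank '[[[0.2,0,0],0,220],[[0.2,0,0],0,220],[[0.2,0,0],0,220],[[0.2,0,0],0,220]]';python3 chk.py .059 q_wrist c
```

```text
clock: 29.2
position: [0.4929, -0.0489, 0.0948]
ee_rot: [2.457, 1.958, 0.0]
force: [-0.0, -0.9, -0.1]
width: 0.137
clock: 29.7
position: [0.4951, -0.039, 0.0947]
ee_rot: [-2.457, -1.958, -0.0]
force: [-0.3, -0.4, 1.1]
width: 0.134
clock: 30.2
position: [0.4974, -0.0293, 0.0947]
ee_rot: [2.457, 1.958, 0.0]
force: [-0.1, 0.2, 1.6]
width: 0.138
clock: 30.7
position: [0.4996, -0.0196, 0.0947]
ee_rot: [2.457, 1.958, 0.0]
force: [0.2, -0.5, 0.0]
width: 0.142
clock: 31.1
position: [0.5014, -0.0117, 0.0947]
ee_rot: [-2.457, -1.958, 0.0]
force: [-0.0, -1.2, 0.2]
width: 0.136
t 31.1 pos [ 0.5014 -0.0117  0.0947] toolx [0.223 0.975 0.   ] tooly ang -12.89 tilt 0.0 w 0.136 F [-0.  -1.2  0.2] j7 0.14
shift cm [ 0.59  0.01 -0.03]
turn about tool z 0.013793227781661699
6572 [[-0.0515, 0.0727, 0.1108], [-0.0383, 0.074, 0.1133], [0.0025, 0.0788, 0.1346], [0.0541, 0.0792, 0.1495], [0.057, 0.0794, 0.1501]]
```

View pics/q_wrist.png

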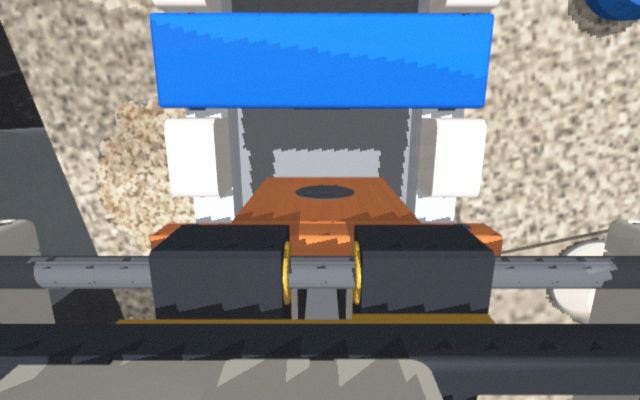

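```bash
python3 -m crank '[[[0.2,0,0],0,220],[[0.2,0,0],0,220],[[0.15,0,0],0,220],[[0.1,0,0],0,220]]'; python3 chk.py .059 r_wrist c
```

```text
clock: 31.55
position: [0.5029, -0.0054, 0.0947]
ee_rot: [2.457, 1.958, 0.0]
force: [-0.1, -0.2, 0.4]
width: 0.137
t 31.55 pos [ 0.5029 -0.0054  0.0947] toolx [0.223 0.975 0.   ] tooly ang -12.88 tilt 0.0 w 0.137 F [-0.1 -0.2  0.4] j7 0.13
shift cm [-0.06  0.   -0.03]
turn about tool z 0.023547065767161257
7266 [[-0.051, 0.0705, 0.1106], [-0.0404, 0.0726, 0.1133], [0.0017, 0.0846, 0.1288], [0.045, 0.0859, 0.1302], [0.0559, 0.0862, 0.1308]]
```

```bash
python3 -m crank '[[[-0.5,0,0],0,220],[[-0.5,0,-1],0,220],[[-1,0,-3],0,220],[[-2,0,-3],0,220],[[-4,0,-1],0,220]]';python3 -m crank '[[[-4.5,0,0],0,220],[[-4.5,0,0],0,220],[[-4,0,0],0,220],[[-2.8,0,0],0,220],[[-1,0,0],0,220]]'; python3 -m crank '[[[0,0,0],0,220]]';python3 -c "
from h import *
x,y=rw(0,-.19)
plan(x,y,.107,167.1)
p,W=cloud('scene','s_scene.png'); p,W=cloud('wrist','s_wrist.png')
"
```

```text
clock: 32.1
position: [0.4867, -0.0831, 0.1776]
ee_rot: [2.452, 1.961, 0.005]
force: [0.6, -0.6, 0.2]
width: 0.138
clock: 32.6
position: [0.4458, -0.2513, 0.1758]
ee_rot: [2.461, 1.95, -0.0]
force: [0.1, 0.7, 0.0]
width: 0.137
clock: 32.7
position: [0.4467, -0.249, 0.1753]
ee_rot: [2.46, 1.953, 0.0]
force: [1.0, 0.9, 0.5]
width: 0.135
t 32.7 pos [ 0.4467 -0.249   0.1753] toolx [ 0.226  0.974 -0.   ] tooly ang -13.08 tilt 0.04 w 0.135 F [1.  0.9 0.5] j7 0.54
shift cm [0.04 0.03 6.83]
turn about tool z -0.1826542405259488
```

View pics/s_wrist.png

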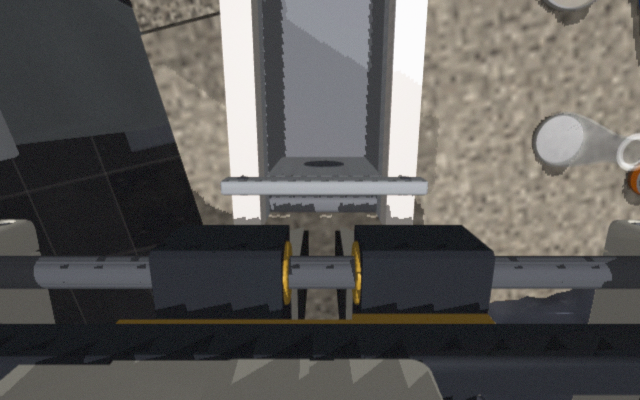

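View pics/s_scene.png

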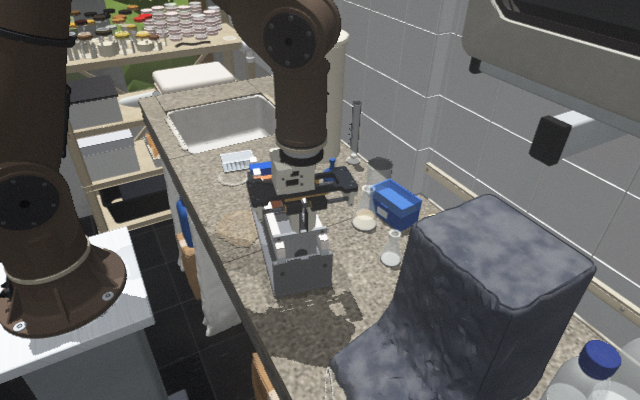

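```bash
python3 -m crank '[[[0,0,1],0,220],[[0,0,2],0,220],[[0,0,2],0,220],[[0,0,1.3],0,220],[[0,0,0.3],0,220]]';python3 -m crank '[[[0,0,0.1],0,220],[[0,0,0],0,220]]'; python3 -c "
from h import *
x,y=rw(0,-.19)
plan(x,y,.107,167.1)
p,W=cloud('wrist','t_wrist.png');Q=rk(W)
m=(Q[...,2]>.144)&(Q[...,2]<.156)&(abs(Q[...,0])>.03)&(abs(Q[...,0])<.055)&(Q[...,1]>-.18)
print(m.sum(),np.percentile(Q[m],[2,50,98],axis=0).round(4))
"
```

```text
clock: 33.3
position: [0.4469, -0.2459, 0.107]
ee_rot: [-2.453, -1.958, 0.002]
force: [0.6, 0.8, -0.6]
width: 0.137
clock: 33.5
position: [0.4479, -0.2474, 0.1081]
ee_rot: [2.456, 1.958, 0.001]
force: [0.0, 0.7, 0.9]
width: 0.143
t 33.5 pos [ 0.4479 -0.2474  0.1081] toolx [ 0.223  0.975 -0.   ] tooly ang -12.87 tilt 0.04 w 0.143 F [0.  0.7 0.9] j7 0.63
shift cm [-0.14 -0.04  0.11]
turn about tool z 0.027104259053317037
1471 [[-0.0524 -0.1658  0.1442]
 [-0.0301 -0.1621  0.1484]
 [ 0.0543 -0.1609  0.15  ]]
```

View pics/t_wrist.png

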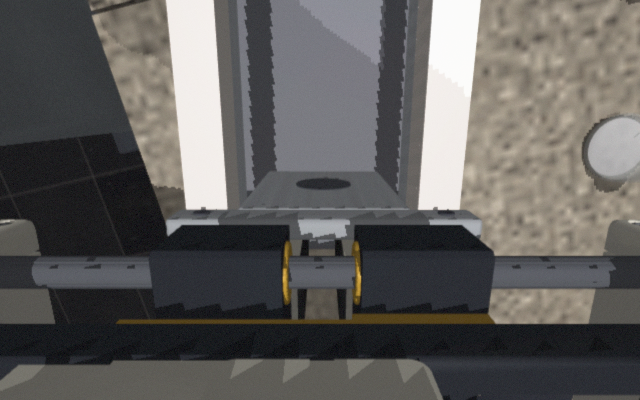

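```bash
python3 -m crank '[[[0.2,0,0],0,220],[[0.2,0,0],0,220],[[0.2,0,0],0,220],[[0.2,0,0],0,220],[[0.2,0,0],0,220]]';python3 -m crank '[[[0.2,0,0],0,220],[[0.2,0,0],0,220],[[0.2,0,0],0,220],[[0.2,0,0],0,220],[[0.2,0,0],0,220]]'; python3 -m crank '[[[0.2,0,0],0,220],[[0.2,0,0],0,220],[[0.2,0,0],0,220],[[0.2,0,0],0,220],[[0.2,0,0],0,220]]'
cat > ck2.py <<'E'
from h import *
import sys
x,y=rw(0,.016)
plan(x,y,.095,167.1)
p,W=cloud('wrist',sys.argv[1]+'.png');Q=rk(W)
ty=rk(monitor.observe()['position'])[1]; print('tcp y',ty)
for zl,zh in ((.142,.156),(.122,.135)):
  m=(Q[...,2]>zl)&(Q[...,2]<zh)&(abs(Q[...,0])<.03)&(Q[...,1]>ty+.009)&(Q[...,1]<ty+.035)
  if m.sum()>5: print(zl,m.sum(),np.percentile(Q[m],[2,50,98],axis=0).round(4).tolist())
E
python3 ck2.py u_wrist
```

```text
clock: 34.05
position: [0.4498, -0.2374, 0.1078]
ee_rot: [2.456, 1.958, 0.0]
force: [0.3, -0.6, 0.2]
width: 0.133
clock: 34.55
position: [0.452, -0.2277, 0.1077]
ee_rot: [2.457, 1.958, 0.0]
force: [-0.1, -0.7, 0.6]
width: 0.141
clock: 35.05
position: [0.4542, -0.2179, 0.1077]
ee_rot: [-2.457, -1.958, -0.0]
force: [-0.5, -0.6, 0.6]
width: 0.135
t 35.05 pos [ 0.4542 -0.2179  0.1077] toolx [0.223 0.975 0.   ] tooly ang -12.89 tilt 0.0 w 0.135 F [-0.5 -0.6  0.6] j7 0.57
shift cm [1.744e+01 1.000e-02 1.270e+00]
turn about tool z 0.013730287420514742
tcp y -0.15800197225608606
0.142 1130 [[-0.0092, -0.1448, 0.1424], [0.0016, -0.1413, 0.1486], [0.0119, -0.1402, 0.1502]]
0.122 1040 [[-0.0279, -0.1412, 0.1222], [0.0008, -0.1406, 0.127], [0.028, -0.1402, 0.1348]]
```

View pics/u_wrist.png

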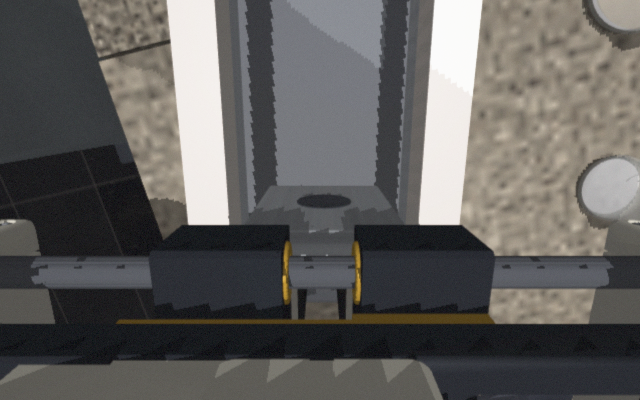

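```bash
python3 -m crank '[[[-0.2,0,0],0,220],[[0,0,0.7],0,220],[[0,0,0.6],0,220],[[0.1,0,0],0,220],[[0.2,0,0],0,220]]';python3 -m crank '[[[0.2,0,0],0,220],[[0.2,0,0],0,220],[[0.2,0,0],0,220],[[0.2,0,0],0,220],[[0.2,0,0],0,220]]'; python3 -m crank '[[[0.3,0,0],0,220],[[0.3,0,0],0,220],[[0.3,0,0],0,220],[[0.3,0,0],0,220],[[0.3,0,0],0,220]]'; python3 -m crank '[[[0.3,0,0],0,220],[[0.3,0,0],0,220],[[0.3,0,0],0,220],[[0.3,0,0],0,220],[[0.3,0,0],0,220]]'; python3 -m crank '[[[0.3,0,0],0,220],[[0.3,0,0],0,220],[[0.3,0,0],0,220],[[0.3,0,0],0,220],[[0.3,0,0],0,220]]'; python3 -m crank '[[[0.3,0,0],0,220],[[0.3,0,0],0,220],[[0.3,0,0],0,220],[[0.3,0,0],0,220],[[0.3,0,0],0,220]]'; python3 ck2.py v_wrist
```

```text
clock: 35.6
position: [0.4541, -0.2172, 0.0944]
ee_rot: [-2.457, -1.957, 0.001]
force: [0.3, -1.3, 0.2]
width: 0.139
clock: 36.1
position: [0.4568, -0.2072, 0.0948]
ee_rot: [2.456, 1.958, 0.0]
force: [-0.1, 0.2, 0.3]
width: 0.139
clock: 36.6
position: [0.46, -0.1925, 0.0947]
ee_rot: [-2.457, -1.958, 0.0]
force: [-0.3, -0.2, 0.7]
width: 0.137
clock: 37.1
position: [0.4634, -0.1779, 0.0947]
ee_rot: [-2.457, -1.958, -0.0]
force: [-0.4, -1.0, 0.0]
width: 0.136
clock: 37.6
position: [0.4667, -0.1632, 0.0947]
ee_rot: [-2.457, -1.958, -0.0]
force: [-0.5, -0.6, -0.6]
width: 0.136
clock: 38.1
position: [0.4701, -0.1486, 0.0947]
ee_rot: [-2.457, -1.958, -0.0]
force: [0.2, -0.1, 0.0]
width: 0.14
t 38.1 pos [ 0.4701 -0.1486  0.0947] toolx [0.223 0.975 0.   ] tooly ang -12.88 tilt 0.0 w 0.14 F [ 0.2 -0.1  0. ] j7 0.45
shift cm [10.33  0.   -0.03]
turn about tool z 0.01511690811673816
tcp y -0.08676407188294662
0.142 292 [[-0.008, -0.07, 0.1422], [0.0017, -0.0694, 0.1439], [0.0109, -0.069, 0.1465]]
0.122 854 [[-0.0101, -0.0701, 0.1224], [0.0015, -0.0695, 0.1294], [0.0129, -0.069, 0.1347]]
```

View pics/v_wrist.png

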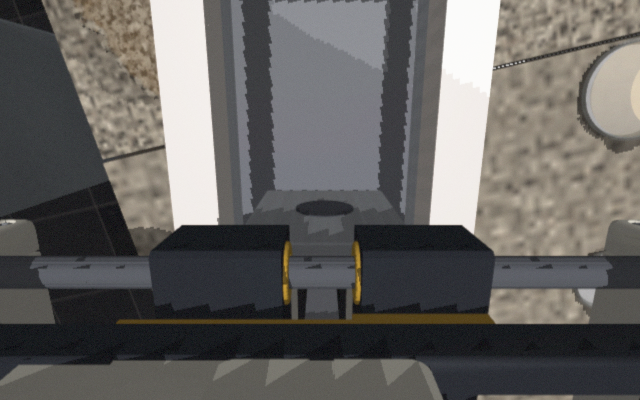

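```bash
python3 -m crank '[[[0.3,0,0],0,220],[[0.3,0,0],0,220],[[0.3,0,0],0,220],[[0.3,0,0],0,220],[[0.3,0,0],0,220]]'; python3 -m crank '[[[0.3,0,0],0,220],[[0.3,0,0],0,220],[[0.3,0,0],0,220],[[0.3,0,0],0,220],[[0.3,0,0],0,220]]'; python3 -m crank '[[[0.2,0,0],0,220],[[0.2,0,0],0,220],[[0.2,0,0],0,220],[[0.2,0,0],0,220],[[0.2,0,0],0,220]]';python3 -m crank '[[[0.2,0,0],0,220],[[0.2,0,0],0,220],[[0.2,0,0],0,220],[[0.2,0,0],0,220],[[0.2,0,0],0,220]]';python3 -m crank '[[[0.2,0,0],0,220],[[0.2,0,0],0,220],[[0.2,0,0],0,220],[[0.2,0,0],0,220],[[0.2,0,0],0,220]]';python3 -m crank '[[[0.2,0,0],0,220],[[0.2,0,0],0,220],[[0.2,0,0],0,220],[[0.2,0,0],0,220],[[0.2,0,0],0,220]]';python3 -m crank '[[[0.2,0,0],0,220],[[0.2,0,0],0,220],[[0.2,0,0],0,220],[[0.2,0,0],0,220],[[0.2,0,0],0,220]]';python3 ck2.py w_wrist
```

```text
clock: 38.65
position: [0.4734, -0.134, 0.0947]
ee_rot: [-2.457, -1.958, -0.0]
force: [0.2, -1.8, 0.4]
width: 0.133
clock: 39.15
position: [0.4768, -0.1194, 0.0947]
ee_rot: [2.457, 1.958, 0.0]
force: [0.3, -0.3, 0.1]
width: 0.135
clock: 39.65
position: [0.4789, -0.1097, 0.0947]
ee_rot: [-2.457, -1.958, -0.0]
force: [-0.6, 0.3, -0.3]
width: 0.139
clock: 40.15
position: [0.4812, -0.1, 0.0947]
ee_rot: [-2.457, -1.958, -0.0]
force: [-0.7, 0.0, -0.4]
width: 0.139
clock: 40.65
position: [0.4835, -0.0902, 0.0947]
ee_rot: [2.457, 1.958, 0.0]
force: [0.2, 0.0, -0.4]
width: 0.137
clock: 41.15
position: [0.4856, -0.0805, 0.0947]
ee_rot: [-2.457, -1.958, -0.0]
force: [-0.2, -1.3, 0.1]
width: 0.137
clock: 41.65
position: [0.4879, -0.0707, 0.0947]
ee_rot: [2.457, 1.958, 0.0]
force: [-0.2, 0.1, 0.1]
width: 0.135
t 41.65 pos [ 0.4879 -0.0707  0.0947] toolx [0.223 0.975 0.   ] tooly ang -12.89 tilt 0.0 w 0.135 F [-0.2  0.1  0.1] j7 0.29
shift cm [ 2.34  0.   -0.03]
turn about tool z 0.012387908015284665
tcp y -0.0070326658422875145
0.142 287 [[-0.0081, 0.0028, 0.1421], [0.0012, 0.0105, 0.1443], [0.0107, 0.011, 0.1536]]
0.122 848 [[-0.0101, 0.0099, 0.1222], [0.0015, 0.0104, 0.1294], [0.0128, 0.0109, 0.1348]]
```

View pics/w_wrist.png

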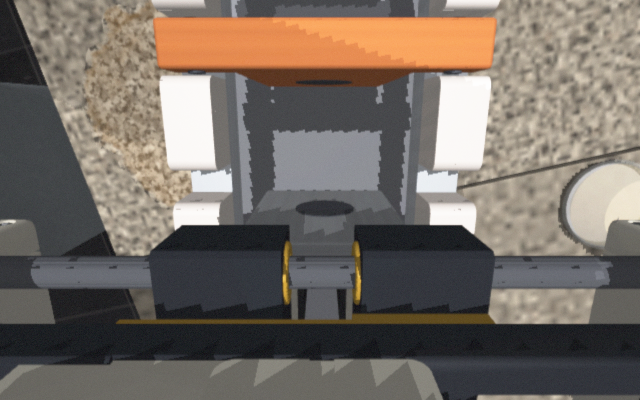

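```bash
python3 -m crank '[[[0.2,0,0],0,220],[[0.2,0,0],0,220],[[0.2,0,0],0,220],[[0.2,0,0],0,220],[[0.2,0,0],0,220]]';python3 -m crank '[[[0.2,0,0],0,220],[[0.2,0,0],0,220],[[0.2,0,0],0,220],[[0.2,0,0],0,220],[[0.2,0,0],0,220]]';python3 ck2.py x_wrist;  python3 -m crank '[[[0.1,0,0],0,220],[[0.1,0,0],0,220],[[0.1,0,0],0,220]]';python3 ck2.py y_wrist
```

```text
clock: 42.2
position: [0.4901, -0.061, 0.0947]
ee_rot: [2.457, 1.958, 0.0]
force: [0.9, 1.2, 0.6]
width: 0.136
clock: 42.7
position: [0.4923, -0.0511, 0.0947]
ee_rot: [-2.457, -1.958, -0.0]
force: [0.1, -0.0, -0.4]
width: 0.141
t 42.7 pos [ 0.4923 -0.0511  0.0947] toolx [0.223 0.975 0.   ] tooly ang -12.88 tilt 0.01 w 0.141 F [ 0.1 -0.  -0.4] j7 0.25
shift cm [ 0.33  0.01 -0.03]
turn about tool z 0.016083715114518782
tcp y 0.013059685922725064
0.142 674 [[-0.0086, 0.0291, 0.142], [0.0004, 0.0318, 0.1425], [0.011, 0.0351, 0.1436]]
0.122 694 [[-0.0228, 0.0335, 0.1222], [0.0022, 0.0341, 0.1268], [0.0272, 0.0349, 0.1346]]
clock: 43.05
position: [0.493, -0.0484, 0.0947]
ee_rot: [2.457, 1.958, 0.0]
force: [0.8, 0.1, 0.0]
width: 0.139
t 43.05 pos [ 0.493  -0.0484  0.0947] toolx [0.223 0.975 0.   ] tooly ang -12.89 tilt 0.0 w 0.139 F [0.8 0.1 0. ] j7 0.24
shift cm [ 0.06  0.01 -0.03]
turn about tool z 0.009083477074625534
tcp y 0.015622437400027955
0.142 6 [[-0.0075, 0.0247, 0.153], [0.0099, 0.0252, 0.1537], [0.0102, 0.0255, 0.1539]]
0.122 1597 [[-0.0099, 0.026, 0.1225], [0.0015, 0.0315, 0.1289], [0.0126, 0.034, 0.1304]]
```

View pics/y_wrist.png

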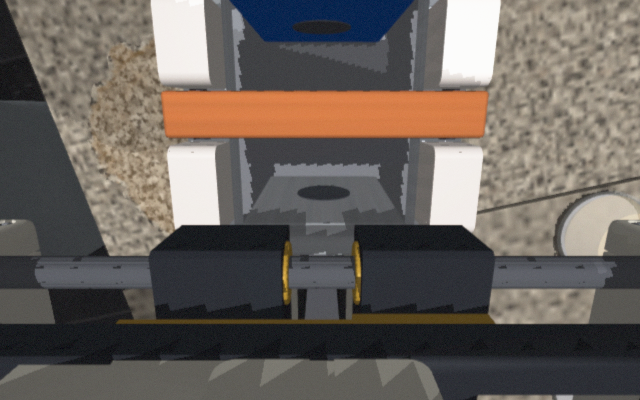

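Top is at 0.129, so the thin plate has dropped as well. I'll back off, rise clear, and inspect everything.

```bash
python3 -m crank '[[[-0.5,0,0],0,220],[[-0.5,0,-1],0,220],[[-1,0,-3],0,220],[[-2,0,-3],0,220],[[-2,0,-4],0,220]]';python3 -m crank '[[[-2,0,-4.5],0,220],[[-3,0,-3],0,220],[[-3,0,-2],0,220],[[0,0,0],0,220]]';python3 - <<'E'
from h import *
p,W=cloud('wrist','z_wrist.png');Q=rk(W)
hsv=cv2.cvtColor(p,cv2.COLOR_RGB2HSV)
for n,(a,b) in dict(thin=(.012,.05),med=(.06,.095),thick=(.11,.155)).items():
    m=(Q[...,1]>a)&(Q[...,1]<b)&(abs(Q[...,0])<.033)&(Q[...,2]>.122)&(Q[...,2]<.16)
    if m.sum()>5: print(n,m.sum(),np.percentile(Q[m],[2,50,98],axis=0).round(4).tolist())
p,W=cloud('scene','z_scene.png')
for l in ["slide_box_center","bulb","small_flask"]:
    print(l,[(r['score'],r['location']) for r in look_for(l,'scene')][:2])
M=masks_of('slide_box_center','scene')[0]['region'];T=W[M]; T=T[~np.isnan(T[:,0])]; T=T[T[:,2]>.027]; A=np.c_[T[:,:2],np.ones(len(T))]; print(len(T),'plane',np.linalg.lstsq(A,T[:,2],rcond=None)[0],np.median(T,axis=0))
print(monitor.observe()['clock'],monitor.observe()['position'])
E
```

```text
clock: 43.6
position: [0.4784, -0.108, 0.2057]
ee_rot: [-2.456, -1.957, 0.003]
force: [1.3, 0.5, 0.8]
width: 0.136
clock: 44.0
position: [0.461, -0.1908, 0.3035]
ee_rot: [2.46, 1.946, 0.005]
force: [0.0, -1.4, 0.1]
width: 0.14
slide_box_center [(0.47, [0.5133, 0.0546, 0.1301]), (0.19, [0.5041, 0.0101, 0.1244])]
bulb [(0.65, [0.7093, 0.0751, 0.0333])]
small_flask [(0.66, [0.6637, -0.2741, 0.0341])]
314 plane [-0.00975467 -0.14258314  0.07884866] [0.49768758 0.29852084 0.03124039]
44.3 [ 0.46155319 -0.18382639  0.29895878]
```

View pics/z_wrist.png

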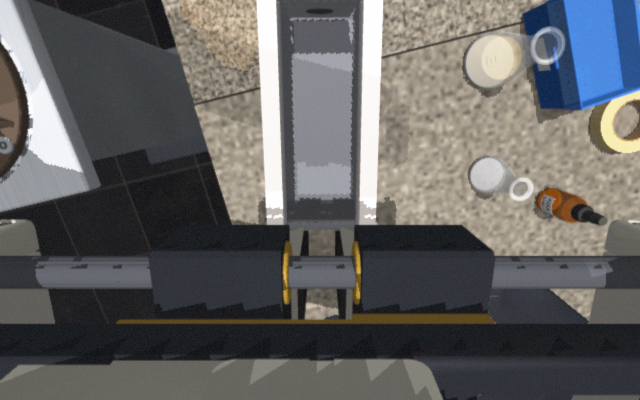

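View pics/z_scene.png

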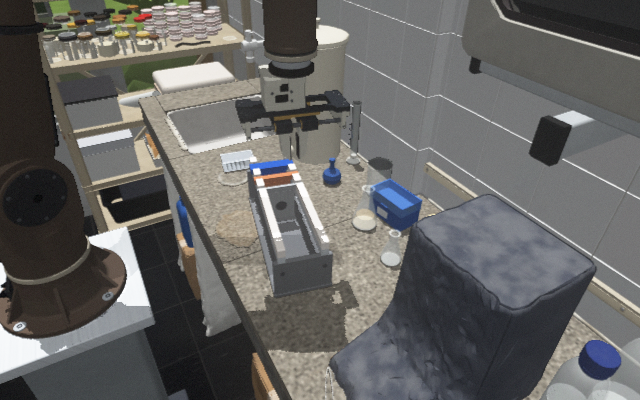

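Run:
```python
from h import *
for n in ('scene','side'):
    p,W=cloud(n,'zz_%s.png'%n);Q=rk(W)
    for l in ['thin_plate','medium_plate','thick_plate']:
        for c in masks_of(l,n)[:1]:
            T=Q[c['region']]; T=T[(T[:,2]>.11)&(abs(T[:,0])<.07)]; T=T[T[:,2]>np.percentile(T[:,2],95)-.006]
            print(n,l,c['score'],len(T),np.percentile(T,[5,50,95],axis=0).round(4).tolist())
    v=(abs(W[...,0]-.5)<.06)&(abs(W[...,1]-.303)<.05)&(W[...,2]>.029)&(W[...,2]<.06)
    T=W[v]; A=np.c_[T[:,:2],np.ones(len(T))]; print('box',len(T),np.linalg.lstsq(A,T[:,2],rcond=None)[0].round(3),np.percentile(T,[2,50,98],axis=0).round(4).tolist())
    cv2.imwrite('pics/zoom_%s.png'%n,cv2.resize(p[130:250,200:360,::-1],None,fx=4.5,fy=4.5,interpolation=2))
```

```text
scene thin_plate 0.97 107 [[-0.0376, -0.0177, 0.1244], [0.0025, 0.0268, 0.1278], [0.0365, 0.0316, 0.134]]
scene medium_plate 0.77 198 [[-0.0527, 0.0668, 0.1248], [-0.0026, 0.0748, 0.1279], [0.0455, 0.0845, 0.13]]
scene thick_plate 0.59 292 [[-0.053, 0.115, 0.125], [-0.0065, 0.129, 0.1282], [0.04, 0.1441, 0.1302]]
box 305 [-0.006 -0.008  0.037] [[0.4549, 0.2698, 0.0292], [0.4974, 0.3003, 0.0313], [0.5464, 0.3309, 0.0338]]
side thin_plate 0.91 185 [[-0.0345, 0.0203, 0.126], [0.0044, 0.0294, 0.1296], [0.0516, 0.0355, 0.1354]]
side medium_plate 0.66 208 [[-0.0335, 0.0699, 0.1259], [-0.0008, 0.0749, 0.1295], [0.0359, 0.0838, 0.1314]]
side thick_plate 0.76 395 [[-0.0471, 0.1186, 0.1265], [-0.0003, 0.1311, 0.13], [0.0465, 0.146, 0.1316]]
box 345 [-0.001  0.011  0.031] [[0.4545, 0.2676, 0.0295], [0.4914, 0.2998, 0.0334], [0.5493, 0.3346, 0.0355]]
```

View pics/zoom_scene.png

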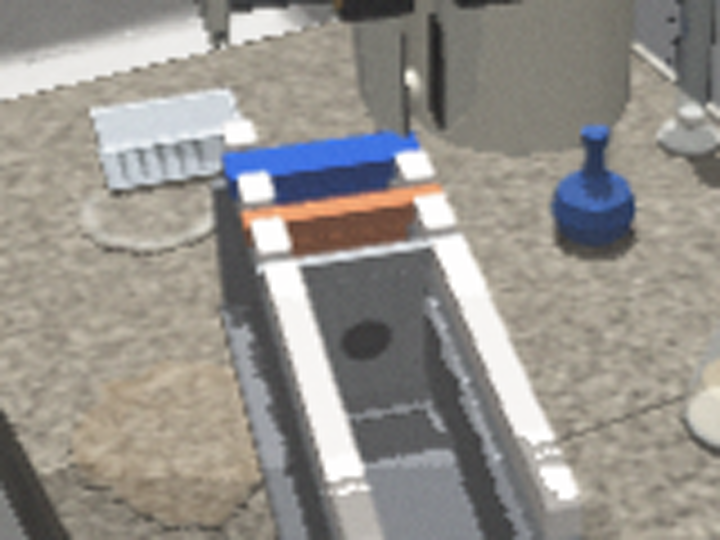

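All three plates sit in their slots with tops near z = 0.129, the box lies flat, and neither bystander has moved. Handing in.

```bash
python3 -c "
from cell import workorder
print(workorder.sign_off())"
```

```text
the job is handed in; nothing more can be done
None
```

The job is done and handed in at about 45 s of the 67 s allowed; sign-off gave no verdict. I set the slide box down at about (0.50, 0.30) m. I then pushed the blue, copper and steel plates in turn, low on the body: up to 30 mm/s on the plain rails and 10–20 mm/s at the end.

Last checks, from the scene and side cameras just before hand-in:
- **Plates:** all three dropped. Their tops read z ≈ 0.128–0.130 m, against 0.129 expected. Their centres along the rack were about 27–29 mm (steel), 75 mm (copper) and 129–131 mm (blue), against slots at 30, 77 and 131 mm.
- **Slide box:** flat, with its top at about 32 mm and almost no tilt. It is released and clear of the rack.
- **Bystanders:** in the scene camera, the bulb read within 4 mm of where it started and the small flask within 5 mm.

Some readings disagreed or failed:
- **Box detection:** the network's last `look_for` report put the box on the rack, with a low score of 0.47. The pictures and depth show it on the worktop.
- **Wrist check:** the last wrist-camera check of the plates gave no data because the arm had moved too far back, so I used the two fixed cameras.
- **Set-down force:** putting the box down pressed briefly with about 21 N.

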